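# Sort the mixed cheese and the cocktail sticks at the tasting table

## Robot

A 6-joint arm with a two-finger parallel gripper is mounted at the origin on a cart in front of the work surface, level with it; the furniture and walls round the work are solid. World frame = base frame: x ahead of the robot, y to its left, z up, the work surface at z = 0. Lengths are in mm, angles in rad, forces in N, time in s.
With the tool pointing down it reaches from about 275 to 1000 mm from the base axis. Payload 8.4 kg.
Tool frame: the origin (TCP) lies at the very end of the fingers, on their centre line; the grasp point (between the pads) lies 19 mm behind it; x points along the fingers, y is the direction in which the jaws open and shut, and the axes are right-handed (so a half turn about x gives the same grasp; the last joint's range is limited). The gripper opens to 85 mm and grips with 20 to 120 N. Pads are 22 mm wide; open, the fingers measure 114 mm over their backs; the gripper's body (76 mm by 85 mm) begins 54 mm behind the grasp point. The pads swing forward as they close: fully open they stand 13 mm farther back than shut.
Start: joints at [-1.143, 0.353, 1.633, -0, 1.155, -0.002], TCP at [260.429, -568.159, 231.281] pointing down, gripper open.
Joint ranges: [-2.63, 2.63], [-0.92, 2.1], [0.06, 2.66], [-1.3, 4.44], [0, 2.69], [-3.02, 3.02]. Speed limits (rad/s): [2.22, 2.22, 2.79, 3.14, 3.14, 3.14].

## Interface

Orientations are given as [roll, pitch, yaw] about the fixed x, y, z axes, in that order (R = Rz(yaw) Ry(pitch) Rx(roll)).
In Python, from rig import r, grab_frame, camera_params, sign_off gives the robot as it stands.
- The arm moves only by the tool drive_tool, never from a script. Its argument "rows" is one flat list of numbers, 7 for each row, row after row: the shift along the tool's x, y, z in mm, then the turn, a rotation vector about the tool's x, y, z in degrees, then the opening in per cent of the stroke, from 0 (shut) to 100 (fully open). In form: [x, y, z, rx, ry, rz, fingers, x, y, z, rx, ry, rz, fingers, ...]. A call has 1 to 10 rows; each row is the pose to reach, as a shift and turn from the pose measured when the call began, along the tool's axes at that moment; what a row does not reach only later rows make up. A row lasts 1/8 s, in which the tool goes at most 62.5 mm and 10.7 degrees, less where a joint would pass 70% of its speed; a pose out of reach is approached as far as the arm can. A call with a gripper value outside its range is refused whole. The fingers move at their own pace and stop on an object; "newtons" is the grip in N (left out, the last holds). Time passes only in rows, so rows that repeat a pose let the fingers close. It gives the time, the measured TCP pose, the force and the opening at its end, in the units of the state.
- r.sense(): the state, without advancing time (a new reading comes with each control period).
- grab_frame(name): name is "scene" or "top"; returns the picture (480x640x3 uint8, red, green, blue); there is no depth.
- camera_params(name): a dict with "vertical_fov" (degrees; the focal length in pixels is half the picture's height over the tangent of half this angle, whatever the lens; pixels are square), "cx", "cy" (the principal point, pixels), "k1" (the pictures are not rectified: a ray, as slopes to the right and down, at radius r is drawn at 1 + k1 r^2 times it, then the intrinsics apply), "pose" (4x4, takes a point from camera to world coordinates). Camera axes: x right, y down, z forward; pixel columns grow to the right and rows downward; lengths in mm; the calibration is good to about 2 mm. A picture is of the moment at which its call begins. camera_params takes no time and is no camera call.
- sign_off(): hands the job in, once; it reports no verdict.
The state is a dict: "clock": time; "qpos": joint angles; "qvel": joint speeds; "joint_efforts": joint torques, N m; "eef_pos": TCP position; "tcp_rot": TCP orientation; "contact_force": force on the tool from outside, world axes, zero at the start; "wrist_torque": the same for the moment, N m; "opening": opening from 0.0 (shut) to 1.0 (fully open).
Only numpy, scipy, OpenCV 4.12 (cv2) and the standard library are available. Lean on these libraries where they do the work, as an engineer would, in place of code of your own. Each camera call takes 0.05 s, during which the arm holds its last target.

## Task

Tidy the tasting table: put the two large blocks of cheese on the rectangular wooden board, the two small cheese cubes in the flat middle of the white plate, and stand the jar of cocktail sticks inside the round wooden coaster. Keep every piece the way up it is now, well on its board or plate and side by side, not stacked; leave the stoneware pot and the mug where they stand.

Things in the scene. Friction and masses are not known exactly. Their poses are not given: they have to be found in the camera images.
- block_a_center (a point): One of the two large blocks of firm white cheese, 40 x 56 x 37 mm high, loose (about 55 g). The point is its centre, half-way up (18 mm above its underside); own x along its 40 mm side, y along its 56 mm side, z up. Its cut faces are slightly uneven.
- block_b_center (a point): The other large block of firm white cheese, 45 x 51 x 36 mm high, loose (about 55 g). The point is its centre, half-way up; own x along its 45 mm side, y along its 51 mm side, z up.
- cube_a_center (a point): One of the two small bite-size cubes of firm white cheese, 25 x 31 x 26 mm high, loose (about 14 g). The point is its centre, half-way up; own x along its 25 mm side, y along its 31 mm side, z up.
- cube_b_center (a point): The other small bite-size cube of firm white cheese, 26 x 30 x 25 mm high, loose (about 14 g). The point is its centre, half-way up; own x along its 26 mm side, y along its 30 mm side, z up.
- sticks_center (a point): Small upright clear round jar full of wooden cocktail sticks, 45 mm across and 68 mm high, loose (about 0.1 kg). The point is its centre, half-way up (34 mm above its underside); z up along its axis.
- board_top (a point): Rectangular wooden serving board, 125 x 225 mm, 16 mm thick, lying flat and firm on the table. The point is the middle of its upper face, 16 mm above the table; own x along its short (125 mm) side, y along its long (225 mm) side, z up.
- plate_top (a point): Round white plate (the top one of a small stack), 183 mm across, firm on the table. The point is the middle of its upper face, 21 mm above the table; the nearly flat middle is about 120 mm across, outside it the rim rises to 29 mm above the table. z up.
- coaster_floor (a point): Round dark wooden coaster with a raised rim, 82 mm across, inside 72 mm across, firm on the table. The point is the centre of its inner floor, 6 mm above the table; the rim's top is 14 mm above the table. z up.
- pot_mid (a point): Bystander: round patterned stoneware pot with its lid on, 132 mm across, 97 mm high, standing loose at the far side. The point is on its axis, 48 mm above its underside. Leave it alone.
- mug_mid (a point): Bystander: green and white mug with a handle, 78 x 116 mm over the handle, 101 mm high, standing loose at the near right side. The point is 50 mm above its underside, midway between handle and far wall. Leave it alone.

How it is judged:
By the outcome, as a careful person would: the job done as asked, in the order asked, and still so for the second after the job is handed in, with the robot touching nothing.
It also fails if it takes over 112 s, if anything falls off the work surface, if the arm or the gripper's body presses on something with over 40 N, if the wrist force passes 120 N, or if a joint passes its speed limit or range.

## Working session

There is one attempt and no reset: what is moved stays moved. The work goes in short steps, Python scripts to look and compute and a tool call to move; the robot and the scene stay as the last step left them, time stands still between calls to the robot, and variables do not carry over. Pictures are saved under pics/ and viewed, and the job is handed in when it is done.

Besides the shell and the picture viewer there is one more tool, called after "Request:" in YAML: its name, and indented under it one key for each argument. drive_tool: Moves the arm, as the interface text tells. Its arguments: {"type":"object","properties":{"rows":{"type":"array","items":{"type":"number"}},"newtons":{"type":"number"}},"required":["rows"]}

```bash
mkdir -p pics; ls
python3 - <<'E'
from rig import r, grab_frame, camera_params
import cv2
print(r.sense())
for n in("scene","top"):
    print(n,camera_params(n)); cv2.imwrite(f"pics/{n}0.png",grab_frame(n)[:,:,::-1])
E
```

```text
pics
{'clock': 0.0, 'qpos': array([-1.14339228e+00,  3.53665195e-01,  1.63414069e+00, -1.69330856e-05,
        1.15517998e+00, -2.40760975e-03]), 'qvel': array([-0.0004827 , -0.00153864, -0.00244468, -0.00077623,  0.00108906,
       -0.00018075]), 'joint_efforts': array([-2.28039979e-03, -6.05263209e+01, -3.42063296e+01,  1.60247691e-05,
        9.49440437e-03,  1.08192069e-06]), 'eef_pos': array([ 260.23148503, -567.72518771,  230.5482233 ]), 'tcp_rot': array([-1.56209189,  1.56940304,  2.00931927]), 'contact_force': array([-0.85318297,  0.48002298,  0.2597655 ]), 'wrist_torque': array([0.04156684, 0.01769557, 0.03311627]), 'opening': 1.001700819670217}
scene {'vertical_fov': 53.25844311642069, 'cx': 321.44403568514747, 'cy': 243.04091485874036, 'k1': -0.029056804926684082, 'pose': array([[ 6.93229004e-01, -4.14342211e-01,  5.89706775e-01,
        -3.35966709e+01],
       [-7.20460053e-01, -3.76533709e-01,  5.82374173e-01,
        -6.03437866e+02],
       [-1.92577238e-02, -8.28578842e-01, -5.59541099e-01,
         6.07527466e+02],
       [ 0.00000000e+00,  0.00000000e+00,  0.00000000e+00,
         1.00000000e+00]])}
top {'vertical_fov': 44.678717404610325, 'cx': 322.34484452883436, 'cy': 248.67255340768708, 'k1': -0.07732625260962639, 'pose': array([[-7.46786744e-03, -9.91974562e-01,  1.26216877e-01,
         3.70413997e+02],
       [-9.99711951e-01,  4.52718353e-03, -2.35694743e-02,
         7.13560218e+00],
       [ 2.28089120e-02, -1.26356534e-01, -9.91722633e-01,
         1.45502414e+03],
       [ 0.00000000e+00,  0.00000000e+00,  0.00000000e+00,
         1.00000000e+00]])}
```

View pics/scene0.png

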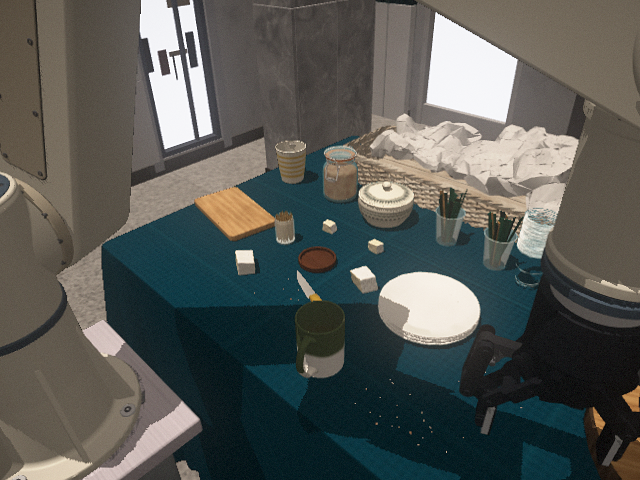

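View pics/top0.png

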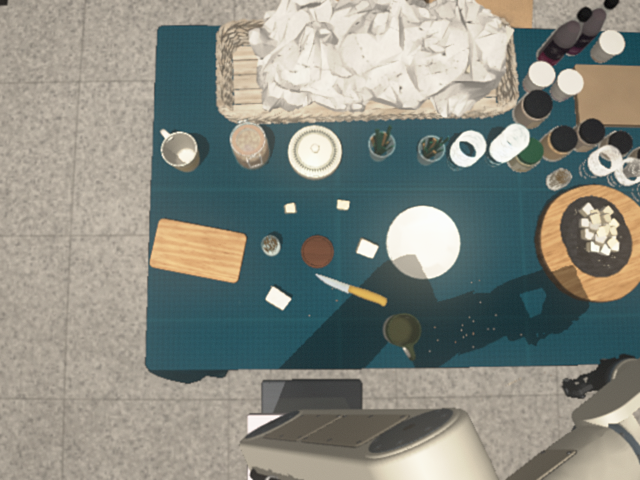

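```bash
cat > h.py <<'E'
import numpy as np, cv2
from rig import r, grab_frame, camera_params
def par(n):
    p=camera_params(n); f=240/np.tan(np.radians(p['vertical_fov']/2)); return p,f
def ray(n,uv):
    p,f=par(n); d=np.array([(uv[0]-p['cx'])/f,(uv[1]-p['cy'])/f]); s=d.copy()
    for _ in range(20): s=d/(1+p['k1']*(s@s))
    T=p['pose']; return T[:3,3],T[:3,:3]@np.array([s[0],s[1],1])
def onz(n,uv,z):
    o,d=ray(n,uv); return o+d*(z-o[2])/d[2]
def proj(n,P):
    p,f=par(n); T=p['pose']; c=T[:3,:3].T@(np.asarray(P,float)-T[:3,3]); s=c[:2]/c[2]
    s=s*(1+p['k1']*(s@s)); return s*f+[p['cx'],p['cy']]
def crop(n,img,u,v,w,hh,k,fn):
    cv2.imwrite(fn,cv2.resize(img[v:v+hh,u:u+w,::-1],None,fx=k,fy=k,interpolation=cv2.INTER_CUBIC))
E
python3 - <<'E'
from h import *
t=cv2.imread('pics/top0.png')[:,:,::-1]; s=cv2.imread('pics/scene0.png')[:,:,::-1]
crop('top',t,140,180,266,150,3,'pics/tc.png'); crop('scene',s,190,170,200,150,4,'pics/sc.png')
for n,im in(('top',t),('scene',s)):
    g=cv2.cvtColor(np.ascontiguousarray(im),cv2.COLOR_RGB2HSV)
    m=((g[...,1]<70)&(g[...,2]>120)).astype(np.uint8)
    k,l,st,c=cv2.connectedComponentsWithStats(m)
    for i in range(1,k):
        if st[i,4]>40 and 180<c[i][1]<345 and 150<c[i][0]<490:print(n,st[i],c[i].round(1),onz(n,c[i],20).round())
E
```

```text
top [     0      0    598    480 146384] [221.  233.1] [593. 224.  20.]
top [336 199  14  12 130] [342.5 204.4] [665. -78.  20.]
top [284 202  13  12 114] [289.9 207.6] [657.  53.  20.]
top [ 385  205   76   75 4399] [423.  241.9] [ 569. -278.   20.]
top [262 236  18  20 204] [271.1 247.4] [557. 100.  20.]
top [356 238  23  21 312] [366.7 248.3] [ 553. -137.   20.]
top [315 273  35  21 257] [334.  283.1] [468. -55.  20.]
top [265 286  27  25 371] [277.4 298. ] [432.  84.  20.]
scene [ 104  138  163  105 5412] [193.1 183.6] [559. 468.  20.]
scene [472 197  12   8  43] [477.5 200.9] [ 984. -150.   20.]
scene [453 203  36  36 351] [469.8 217.4] [ 900. -176.   20.]
scene [323 219  14  15  94] [330.5 224.7] [655.  45.  20.]
scene [275 220  20  24 217] [282.3 232.4] [557. 104.  20.]
scene [368 239  15  15 107] [374.6 244.4] [660. -81.  20.]
scene [235 250  20  15 246] [244.4 256.5] [439.  94.  20.]
scene [350 266  28  27 433] [365.2 278.5] [ 554. -142.   20.]
scene [297 270  18  29 202] [304.2 284.8] [459. -68.  20.]
scene [ 378  271  103   74 5917] [428.6 307.8] [ 565. -282.   20.]
```

```bash
ls pics
```

```text
sc.png
scene0.png
tc.png
top0.png
```

View pics/tc.png

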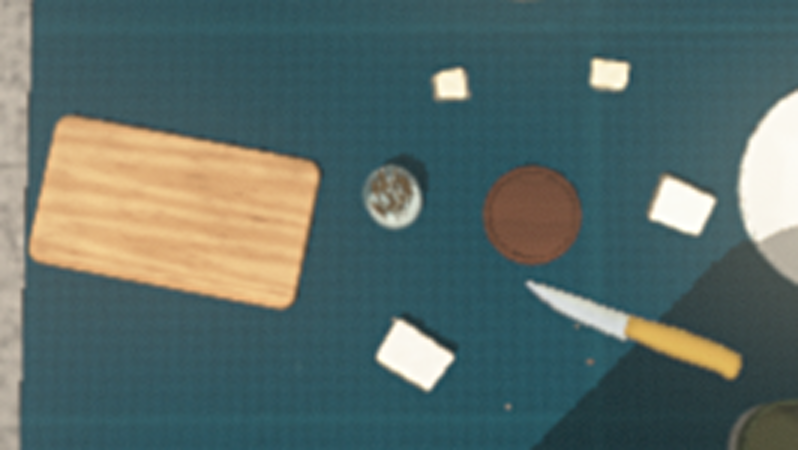

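View pics/sc.png

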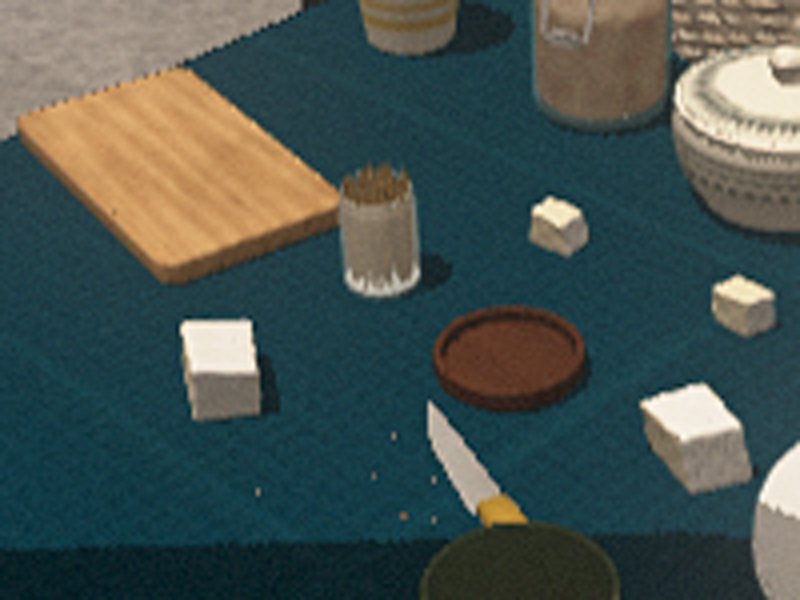

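```bash
cat > meas.py <<'E'
from h import *
def cheeses(t,off=0):
    g=cv2.cvtColor(np.ascontiguousarray(t),cv2.COLOR_RGB2HSV)
    big=cv2.resize(t,None,fx=4,fy=4,interpolation=cv2.INTER_CUBIC)
    G=cv2.cvtColor(big,cv2.COLOR_RGB2HSV)
    m=((G[...,1]<80)&(G[...,2]>150)).astype(np.uint8)
    return m
def rect(n,m,box,z):
    u0,v0,u1,v1=[4*b for b in box]
    s=np.zeros_like(m); s[v0:v1,u0:u1]=m[v0:v1,u0:u1]
    cs,_=cv2.findContours(s,cv2.RETR_EXTERNAL,cv2.CHAIN_APPROX_NONE)
    c=max(cs,key=cv2.contourArea)[:,0,:]
    P=np.array([onz(n,((p+.5)/4-.5),z)[:2] for p in c],np.float32)
    return cv2.minAreaRect(P),P
E
python3 - <<'E'
from meas import *
t=cv2.imread('pics/top0.png')[:,:,::-1]
m=cheeses(t)
for nm,b,z in(('far cube L',(280,198,300,218),26),('far cube R',(332,195,352,215),26),('blk R',(352,234,384,264),37),('blk near',(260,280,296,314),37)):
    q,_=rect('top',m,b,z); print(nm,np.round(q[0],1),np.round(q[1],1),round(q[2],1))
big=cv2.resize(t,None,fx=4,fy=4,interpolation=cv2.INTER_CUBIC)
G=cv2.cvtColor(np.ascontiguousarray(big),cv2.COLOR_RGB2HSV)
mb=((G[...,0]<25)&(G[...,1]>70)&(G[...,2]>110)).astype(np.uint8)
q,_=rect('top',mb,(145,210,255,290),16); print('board',np.round(q[0],1),np.round(q[1],1),round(q[2],1))
mc=((G[...,0]<15)&(G[...,1]>90)).astype(np.uint8)|((G[...,0]>170)&(G[...,1]>90)).astype(np.uint8)
q,P=rect('top',mc,(298,232,338,272),14); print('coaster',np.round(q[0],1),q[1],cv2.minEnclosingCircle(P))
# plate: bright-lit + shadow gray: low sat
mp=((G[...,1]<60)&(G[...,2]>80)).astype(np.uint8)
q,P=rect('top',mp,(380,198,468,286),29); print('plate',np.round(q[0],1),q[1],cv2.minEnclosingCircle(P))
crop('s',t,245,225,55,40,12,'pics/jar.png')
s=cv2.imread('pics/scene0.png')[:,:,::-1]
crop('s',s,262,200,45,50,12,'pics/jar2.png')
mg=onz('top',(402,332),100);print('mug',mg, 'pot',onz('top',(315,150),97))
E
```

```text
far cube L [655.1  53.5] [26.2 27.1] 7.6
far cube R [663.2 -78.2] [32.  24.8] 81.9
blk R [ 550.9 -136.1] [47.9 39.3] 68.2
blk near [430.5  83.3] [57.1 39. ] 56.2
board [551.9 282.4] [226.5 127.1] 78.9
coaster [547.6 -13.8] (77.72785949707031, 79.53309631347656) ((547.4391479492188, -13.582361221313477), 40.1248779296875)Traceback (most recent call last):
  File "<stdin>", line 14, in <module>
  File "meas.py", line 13, in rect
    P=np.array([onz(n,((p+.5)/4-.5),z)[:2] for p in c],np.float32)
                ~~~^^^^^^^^^^^^^^^^^^^
  File "h.py", line 10, in onz
    o,d=ray(n,uv); return o+d*(z-o[2])/d[2]
        ~~~^^^^^^
  File "h.py", line 6, in ray
    p,f=par(n); d=np.array([(uv[0]-p['cx'])/f,(uv[1]-p['cy'])/f]); s=d.copy()
        ~~~^^^
  File "h.py", line 4, in par
    p=camera_params(n); f=240/np.tan(np.radians(p['vertical_fov']/2)); return p,f
ValueError: time passes only in moves, steps and waits
```

```bash
sed -i 's/^def par(n):/import functools\n@functools.lru_cache(None)\ndef par(n):/' h.py
python3 - <<'E'
from meas import *
t=cv2.imread('pics/top0.png')[:,:,::-1]
big=cv2.resize(t,None,fx=4,fy=4,interpolation=cv2.INTER_CUBIC)
G=cv2.cvtColor(np.ascontiguousarray(big),cv2.COLOR_RGB2HSV)
mp=((G[...,1]<75)&(G[...,2]>80)).astype(np.uint8)
q,P=rect('top',mp,(380,198,468,286),29); print('plate',np.round(q[0],1),q[1],cv2.minEnclosingCircle(P))
s=cv2.imread('pics/scene0.png')[:,:,::-1]
crop('s',s,262,200,45,50,12,'pics/jar2.png')
crop('s',t,245,225,55,40,12,'pics/jar.png')
crop('s',t,280,195,70,24,11,'pics/cubes.png')
print('mug',onz('top',(402,330),100),'pot',onz('top',(315,151),97),onz('top',(180,150),100),onz('top',(249,145),100))
E
```

```text
plate [ 568.9 -279.1] (218.54220581054688, 217.9862823486328) ((570.7318115234375, -275.2814025878906), 125.78656768798828)
mug [ 352.44088099 -207.90304318  100.        ] pot [779.66647671  -9.27031378  97.        ] [782.55769237 314.02531589 100.        ] [794.02359721 148.80730777 100.        ]
```

View pics/jar.png

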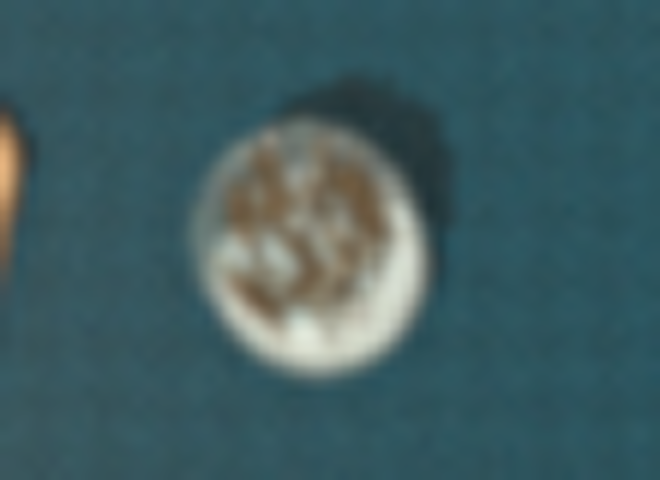

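View pics/jar2.png

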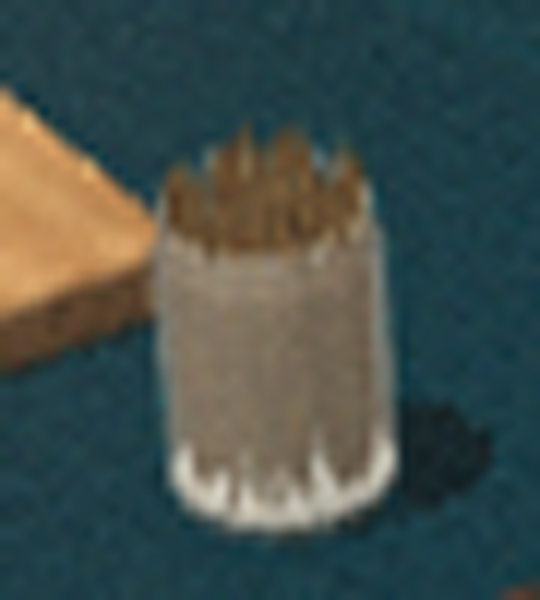

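View pics/cubes.png

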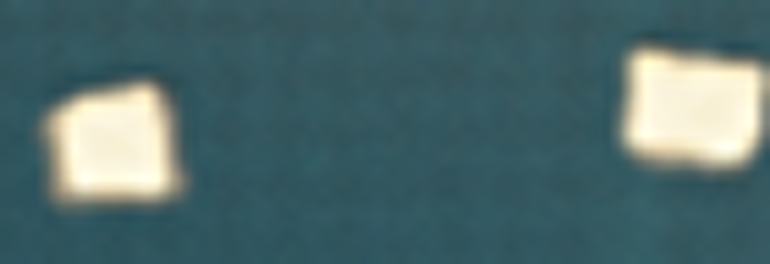

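```bash
cat > plan.py <<'E'
from h import *
from scipy.spatial.transform import Rotation as Ro
import sys
def tgt(ang,flip=0):
    a=np.radians(ang+180*flip); y=np.array([np.cos(a),np.sin(a),0]); x=np.array([0,0,-1.]); return np.c_[x,y,np.cross(x,y)]
def plan(pts):
    s=r.sense(); R=Ro.from_euler('xyz',s['tcp_rot']).as_matrix(); p=s['eef_pos']
    ya=np.degrees(np.arctan2(R[1,1],R[0,1]))
    print('t',round(s['clock'],2),'p',p.round(1),'jaw',ya.round(1),'down',R[:,0].round(3),'q',s['qpos'].round(2),'F',s['contact_force'].round(1),'op',round(s['opening'],3))
    for (x,y,z,a) in pts:
        best=min((0,1),key=lambda f:abs((a+180*f-ya+180)%360-180)) if abs(s['qpos'][5])<1.6 else 0
        for f in (best,1-best):
            d=R.T@(np.array([x,y,z])-p); w=Ro.from_matrix(R.T@tgt(a,f)).as_rotvec(degrees=True)
            print((x,y,z,a),'->',d.round(1),w.round(1))
if __name__=='__main__':
    v=list(map(float,sys.argv[1:])); plan([v[i:i+4] for i in range(0,len(v),4)])
E
python3 - <<'E'
from h import *
print('plate',onz('top',(422.7,242.3),29),onz('scene',(429,307),29))
print('jar top',onz('top',(270.7,244),68),'bot',onz('top',(272,247.4),0))
print('scene jar bottom-front row', onz('scene',(262+285/12,200+490/12),0), 'top', onz('scene',(262+270/12,200+215/12),68))
E
python3 plan.py 430.5 83.3 160 -33.8 430.5 83.3 5 -33.8
```

```text
plate [ 566.70573147 -275.9202842    29.        ] [ 558.21808145 -286.44779977   29.        ]
jar top [558.7803754   97.74303011  68.        ] bot [559.39102097  98.89257626   0.        ]
scene jar bottom-front row [558.18278431  95.67898892   0.        ] top [551.42663022  86.25245234  68.        ]
t 0.1 p [ 260.2 -567.8  230.6] jaw -65.4 down [-0.001  0.001 -1.   ] q [-1.14  0.35  1.63 -0.    1.16 -0.  ] F [-1.2  0.2  0.1] op 0.996
(430.5, 83.3, 160.0, -33.8) -> [  71.3 -520.8 -426.1] [-31.6  -0.    0.1]
(430.5, 83.3, 160.0, -33.8) -> [  71.3 -520.8 -426.1] [1.484e+02 1.000e-01 0.000e+00]
(430.5, 83.3, 5.0, -33.8) -> [ 226.3 -520.6 -426.1] [-31.6  -0.    0.1]
(430.5, 83.3, 5.0, -33.8) -> [ 226.3 -520.6 -426.1] [1.484e+02 1.000e-01 0.000e+00]
```

Request:
drive_tool:
  rows: [50, -521, -426, -32, 0, 0, 100, 50, -521, -426, -32, 0, 0, 100, 50, -521, -426, -32, 0, 0, 100, 50, -521, -426, -32, 0, 0, 100, 50, -521, -426, -32, 0, 0, 100, 50, -521, -426, -32, 0, 0, 100, 50, -521, -426, -32, 0, 0, 100, 50, -521, -426, -32, 0, 0, 100, 50, -521, -426, -32, 0, 0, 100, 50, -521, -426, -32, 0, 0, 100]
  newtons: 25

```text
clock: 1.35
eef_pos: [417.9, 37.0, 185.0]
tcp_rot: [-2.67, 1.57, 1.46]
contact_force: [0.8, -1.6, 0.1]
opening: 1.001
```

```bash
python3 plan.py 430.5 83.3 5 -33.8
```

```text
t 1.35 p [417.9  37.  185. ] jaw -33.4 down [ 0.     0.001 -1.   ] q [0.08 0.09 2.1  0.   0.96 0.67] F [ 0.8 -1.6  0.1] op 1.001
(430.5, 83.3, 5.0, -33.8) -> [180.  -14.9 -45.4] [ 0.4 -0.1  0. ]
(430.5, 83.3, 5.0, -33.8) -> [180.  -14.9 -45.4] [-1.796e+02 -0.000e+00 -1.000e-01]
```

Request:
drive_tool:
  rows: [40, -15, -45, 0, 0, 0, 100, 80, -15, -45, 0, 0, 0, 100, 120, -15, -45, 0, 0, 0, 100, 150, -15, -45, 0, 0, 0, 100, 170, -15, -45, 0, 0, 0, 100, 180, -15, -45, 0, 0, 0, 100, 180, -15, -45, 0, 0, 0, 100, 180, -15, -45, 0, 0, 0, 100]

```text
clock: 2.35
eef_pos: [430.6, 83.1, 5.7]
tcp_rot: [3.011, 1.569, 0.858]
contact_force: [0.2, -0.0, -0.3]
opening: 0.999
```

```bash
python3 plan.py 430.5 83.3 5 -33.8
python3 - <<'E'
from h import *
s=grab_frame('scene'); crop('s',s,190,170,200,150,4,'pics/s1.png')
E
```

```text
t 2.35 p [430.6  83.1   5.7] jaw -33.4 down [ 0.001  0.001 -1.   ] q [0.19 0.44 2.18 0.   0.52 0.77] F [ 0.2 -0.  -0.3] op 0.999
(430.5, 83.3, 5.0, -33.8) -> [ 0.7 -0.2 -0.1] [ 0.4 -0.1 -0. ]
(430.5, 83.3, 5.0, -33.8) -> [ 0.7 -0.2 -0.1] [-1.796e+02  0.000e+00 -1.000e-01]
```

View pics/s1.png

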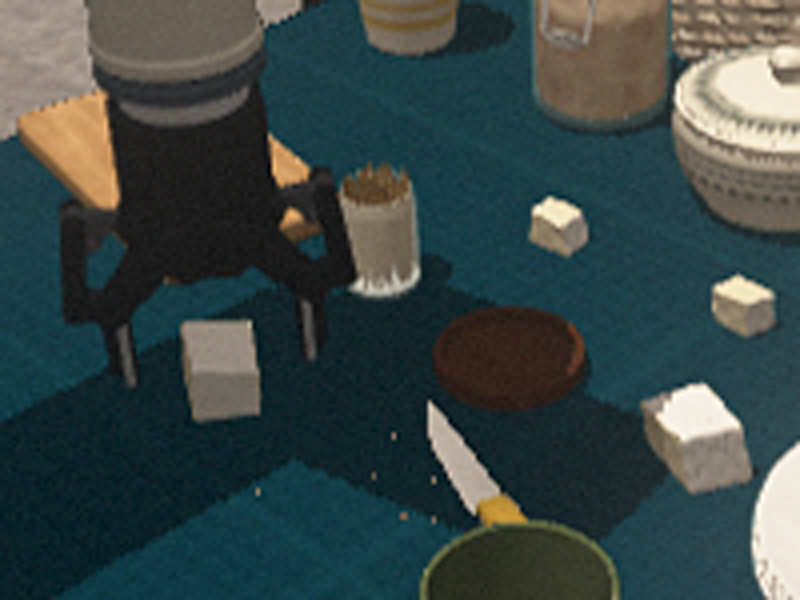

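Request:
drive_tool:
  rows: [0, 0, 0, 0, 0, 0, 0, 0, 0, 0, 0, 0, 0, 0, 0, 0, 0, 0, 0, 0, 0, 0, 0, 0, 0, 0, 0, 0, 0, 0, 0, 0, 0, 0, 0, 0, 0, 0, 0, 0, 0, 0, 0, 0, 0, 0, 0, 0, 0]
  newtons: 25

```text
clock: 3.28
eef_pos: [431.1, 83.1, 6.2]
tcp_rot: [2.741, 1.568, 0.588]
contact_force: [-1.7, -0.7, 7.9]
opening: 0.433
```

```bash
python3 - <<'E'
import numpy as np
a=np.radians(78.9);u=np.array([np.cos(a),np.sin(a)])
for k in(47,-47):print(np.array([551.9,282.4])+k*u)
E
python3 plan.py 561 328.5 120 -11.1 561 328.5 23 -11.1
```

```text
[560.94853243 328.52075521]
[542.85146757 236.27924479]
t 3.27 p [431.1  83.1   6.2] jaw -33.4 down [ 0.002  0.001 -1.   ] q [0.19 0.44 2.18 0.   0.52 0.77] F [-1.7 -0.7  7.9] op 0.433
(561.0, 328.5, 120.0, -11.1) -> [-113.2  -26.3 -276.7] [-22.3  -0.1  -0.1]
(561.0, 328.5, 120.0, -11.1) -> [-113.2  -26.3 -276.7] [ 1.577e+02 -1.000e-01  2.000e-01]
(561.0, 328.5, 23.0, -11.1) -> [ -16.2  -26.4 -276.4] [-22.3  -0.1  -0.1]
(561.0, 328.5, 23.0, -11.1) -> [ -16.2  -26.4 -276.4] [ 1.577e+02 -1.000e-01  2.000e-01]
```

Request:
drive_tool:
  rows: [-30, 0, 0, 0, 0, 0, 0, -75, 0, 0, 0, 0, 0, 0, -113, 0, 0, 0, 0, 0, 0, -113, -5, -55, -5, 0, 0, 0, -113, -10, -110, -10, 0, 0, 0, -113, -16, -165, -15, 0, 0, 0, -113, -21, -220, -19, 0, 0, 0, -113, -26, -277, -22.3, 0, 0, 0, -113, -26, -277, -22.3, 0, 0, 0, -113, -26, -277, -22.3, 0, 0, 0]

```text
clock: 4.53
eef_pos: [560.6, 328.2, 119.1]
tcp_rot: [2.217, 1.57, 0.453]
contact_force: [0.8, -0.6, -1.1]
opening: 0.431
```

```bash
python3 plan.py 561 328.5 23 -11.1
python3 - <<'E'
from h import *
s=grab_frame('scene'); crop('s',s,150,100,200,150,4,'pics/s2.png')
E
```

```text
t 4.53 p [560.6 328.2 119.1] jaw -11.1 down [ 0.  0. -1.] q [ 0.53  0.51  1.67 -0.    0.97  0.72] F [ 0.8 -0.6 -1.1] op 0.431
(561.0, 328.5, 23.0, -11.1) -> [96.1  0.3 -0.4] [ 0. -0. -0.]
(561.0, 328.5, 23.0, -11.1) -> [96.1  0.3 -0.4] [-180.    0.   -0.]
```

View pics/s2.png

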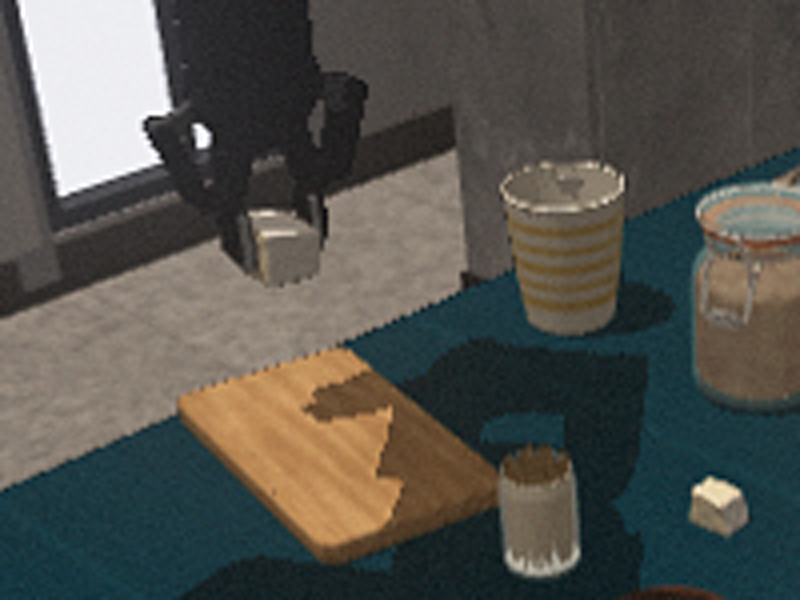

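Request:
drive_tool:
  rows: [40, 0, 0, 0, 0, 0, 0, 70, 0, 0, 0, 0, 0, 0, 85, 0, 0, 0, 0, 0, 0, 92, 0, 0, 0, 0, 0, 0, 95, 0, 0, 0, 0, 0, 0, 96, 0, 0, 0, 0, 0, 0, 96, 0, 0, 0, 0, 0, 0]

```text
clock: 5.45
eef_pos: [560.9, 327.9, 23.9]
tcp_rot: [2.282, 1.569, 0.518]
contact_force: [0.1, 1.0, -0.4]
opening: 0.431
```

Request:
drive_tool:
  rows: [1, 0, 0, 0, 0, 0, 0, 1, 0, 0, 0, 0, 0, 0]

```text
clock: 5.7
eef_pos: [561.1, 328.0, 23.2]
tcp_rot: [2.276, 1.569, 0.512]
contact_force: [-0.1, -0.8, -0.3]
opening: 0.432
```

Request:
drive_tool:
  rows: [1, 0, 0, 0, 0, 0, 0, 1, 0, 0, 0, 0, 0, 0, 1, 0, 0, 0, 0, 0, 70, 1, 0, 0, 0, 0, 0, 70, 1, 0, 0, 0, 0, 0, 70, -30, 0, 0, 0, 0, 0, 80, -80, 0, 0, 0, 0, 0, 100, -130, 0, 0, 0, 0, 0, 100, -130, 0, 0, 0, 0, 0, 100]

```text
clock: 6.82
eef_pos: [563.3, 329.3, 157.8]
tcp_rot: [2.286, 1.561, 0.522]
contact_force: [-0.2, 0.1, 0.1]
opening: 1.003
```

```bash
python3 plan.py 550.9 -136.1 150 -21.8
python3 - <<'E'
from h import *
s=grab_frame('scene'); crop('s',s,150,100,200,150,4,'pics/s3.png')
E
```

```text
t 6.83 p [563.3 329.3 157.8] jaw -11.1 down [ 0.009  0.005 -1.   ] q [ 0.53  0.46  1.64 -0.    1.03  0.72] F [-0.2  0.1  0.1] op 1.003
(550.9, -136.1, 150.0, -21.8) -> [  5.4  77.3 459.2] [10.7 -0.4 -0.4]
(550.9, -136.1, 150.0, -21.8) -> [  5.4  77.3 459.2] [-169.3    0.6   -0.6]
```

View pics/s3.png

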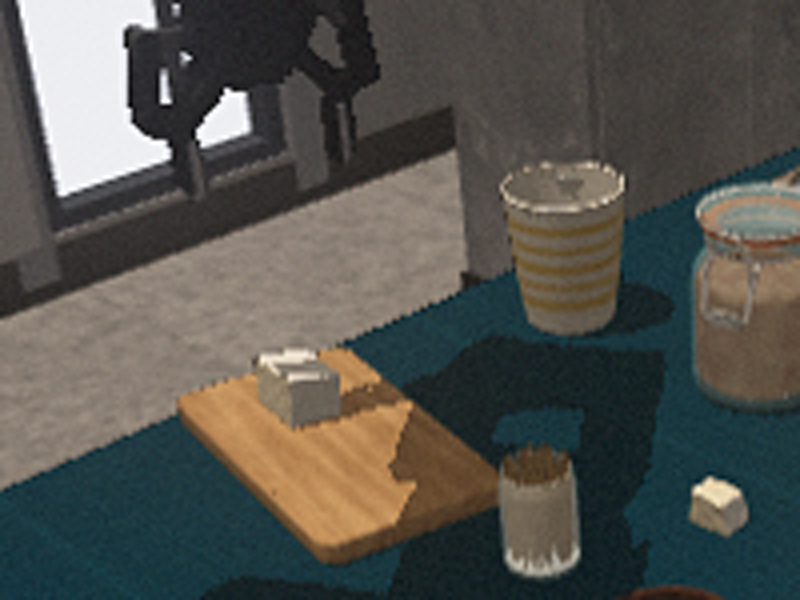

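Block A is on the board, upright, at about pixel (225, 197). Next is block B.

Request:
drive_tool:
  rows: [5, 9, 55, 2, 0, 0, 100, 5, 19, 112, 4, 0, 0, 100, 5, 29, 170, 6, 0, 0, 100, 5, 38, 228, 8, 0, 0, 100, 5, 48, 285, 9, 0, 0, 100, 5, 58, 342, 10, 0, 0, 100, 5, 68, 400, 10.7, 0, 0, 100, 5, 77, 459, 10.7, 0, 0, 100, 5, 77, 459, 10.7, 0, 0, 100, 5, 77, 459, 10.7, 0, 0, 100]

```text
clock: 8.12
eef_pos: [548.4, -136.4, 147.6]
tcp_rot: [2.855, 1.566, 0.903]
contact_force: [-0.0, 0.3, 0.2]
opening: 0.999
```

```bash
python3 plan.py 550.9 -136.1 8 -21.8
python3 - <<'E'
from h import *
s=grab_frame('scene'); crop('s',s,270,150,200,150,4,'pics/s4.png')
E
```

```text
t 8.12 p [ 548.4 -136.4  147.6] jaw -21.9 down [ 0.003  0.004 -1.   ] q [-0.25  0.36  1.84  0.01  0.94  0.13] F [-0.   0.3  0.2] op 0.999
(550.9, -136.1, 8.0, -21.8) -> [139.6   2.   -0.6] [-0.1 -0.3 -0.1]
(550.9, -136.1, 8.0, -21.8) -> [139.6   2.   -0.6] [ 1.799e+02 -1.000e-01  4.000e-01]
```

Request:
drive_tool:
  rows: [45, 2, -1, 0, 0, 0, 100, 90, 2, -1, 0, 0, 0, 100, 120, 2, -1, 0, 0, 0, 100, 135, 2, -1, 0, 0, 0, 100, 140, 2, -1, 0, 0, 0, 100, 140, 2, -1, 0, 0, 0, 100, 140, 2, -1, 0, 0, 0, 100]

```text
clock: 9.05
eef_pos: [552.1, -135.2, 8.9]
tcp_rot: [2.529, 1.565, 0.578]
contact_force: [0.5, 0.6, -0.6]
opening: 1.003
```

Run:
```python
from h import *
s=grab_frame('scene'); crop('s',s,270,170,200,150,4,'pics/s5.png')
```

```text
(no output)
```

View pics/s5.png

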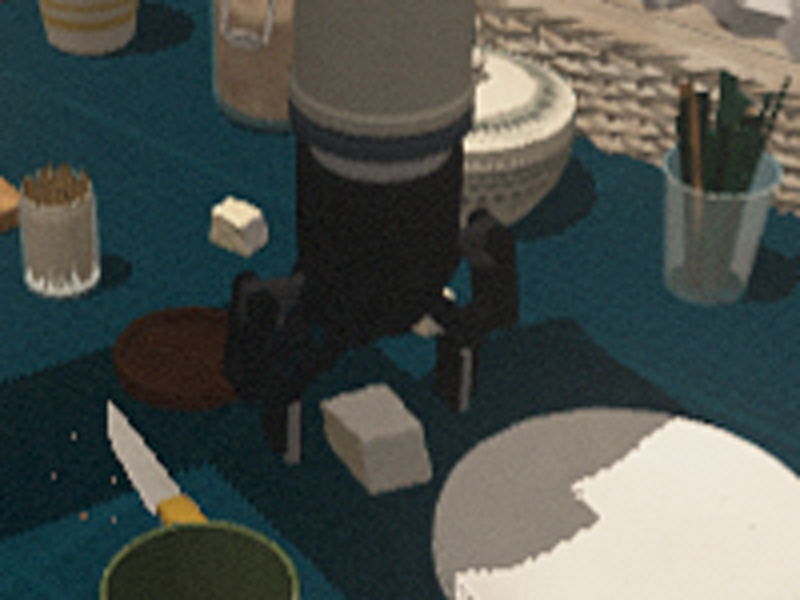

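Request:
drive_tool:
  rows: [0, 0, 0, 0, 0, 0, 0, 0, 0, 0, 0, 0, 0, 0, 0, 0, 0, 0, 0, 0, 0, 0, 0, 0, 0, 0, 0, 0, 0, 0, 0, 0, 0, 0, 0, 0, 0, 0, 0, 0, 0, 0, 0, 0, 0, 0, 0, 0, 0]

```text
clock: 9.98
eef_pos: [552.4, -135.4, 9.4]
tcp_rot: [2.447, 1.564, 0.496]
contact_force: [-1.3, 0.4, 4.9]
opening: 0.464
```

```bash
python3 plan.py 542.9 236.3 150 -11.1
```

```text
t 9.97 p [ 552.4 -135.4    9.4] jaw -21.8 down [ 0.006  0.003 -1.   ] q [-0.25  0.56  1.9   0.01  0.67  0.13] F [-1.3  0.4  4.9] op 0.464
(542.9, 236.3, 150.0, -11.1) -> [-139.4 -146.1 -342.3] [-10.7  -0.3  -0.3]
(542.9, 236.3, 150.0, -11.1) -> [-139.4 -146.1 -342.3] [169.3  -0.4   0.4]
```

Request:
drive_tool:
  rows: [-45, 0, 0, 0, 0, 0, 0, -95, 0, 0, 0, 0, 0, 0, -139, -5, -12, 0, 0, 0, 0, -139, -27, -63, -3, 0, 0, 0, -139, -51, -119, -5, 0, 0, 0, -139, -75, -175, -7, 0, 0, 0, -139, -99, -231, -9, 0, 0, 0, -139, -123, -287, -10.7, 0, 0, 0, -139, -146, -342, -10.7, 0, 0, 0, -139, -146, -342, -10.7, 0, 0, 0]

```text
clock: 11.22
eef_pos: [542.5, 239.9, 149.5]
tcp_rot: [2.351, 1.563, 0.591]
contact_force: [-0.1, -0.6, -1.1]
opening: 0.415
```

```bash
python3 plan.py 542.9 236.3 25.6 -11.1;python3 - <<'E'
from h import *
s=grab_frame('scene'); crop('s',s,150,80,200,150,4,'pics/s6.png')
E
```

```text
t 11.22 p [542.5 239.9 149.5] jaw -10.8 down [ 0.006  0.004 -1.   ] q [0.41 0.39 1.78 0.   0.96 0.6 ] F [-0.1 -0.6 -1.1] op 0.415
(542.9, 236.3, 25.6, -11.1) -> [123.9   0.3   4.1] [ 0.3 -0.3 -0.3]
(542.9, 236.3, 25.6, -11.1) -> [123.9   0.3   4.1] [-179.7    0.5   -0.5]
```

View pics/s6.png

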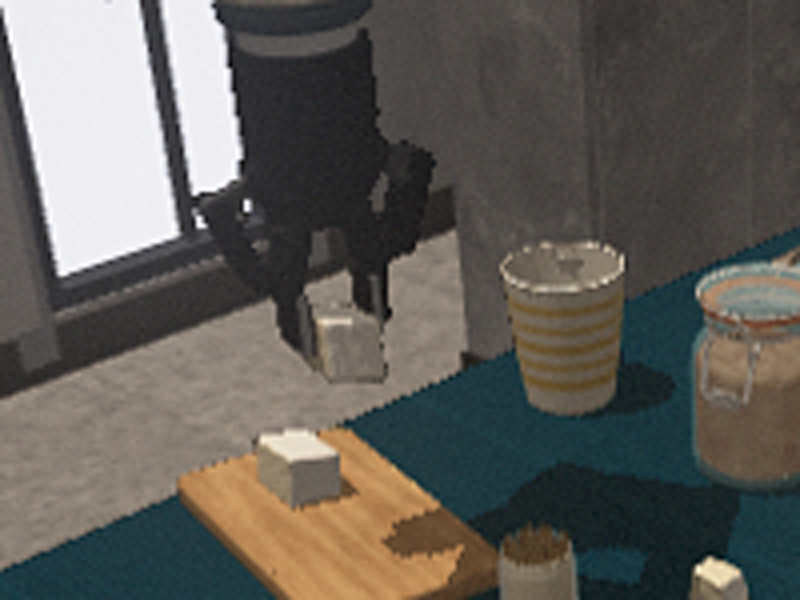

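Run:
```python
from h import *
s=grab_frame('scene'); crop('s',s,210,135,60,50,13,'pics/s7.png')
t=grab_frame('top'); crop('t',t,160,195,130,90,6,'pics/t7.png')
```

```text
(no output)
```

View pics/s7.png

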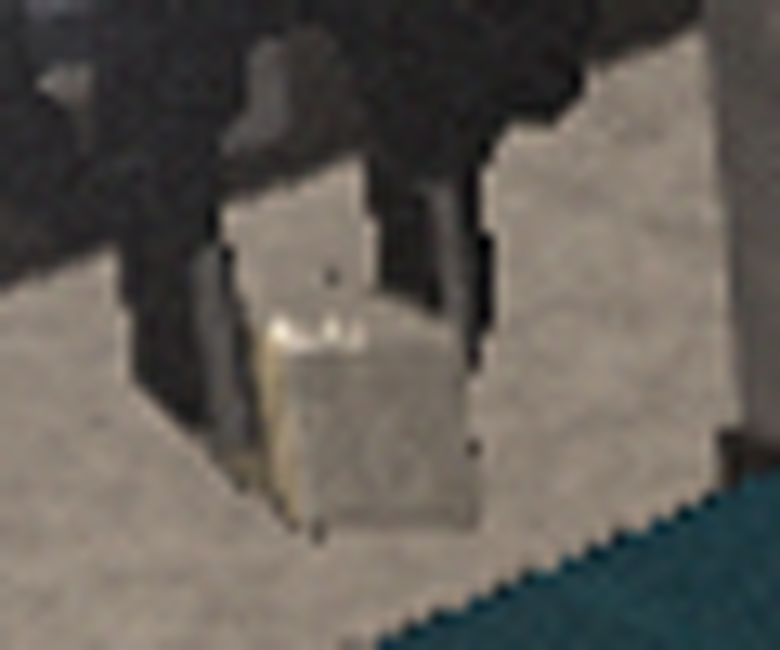

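View pics/t7.png

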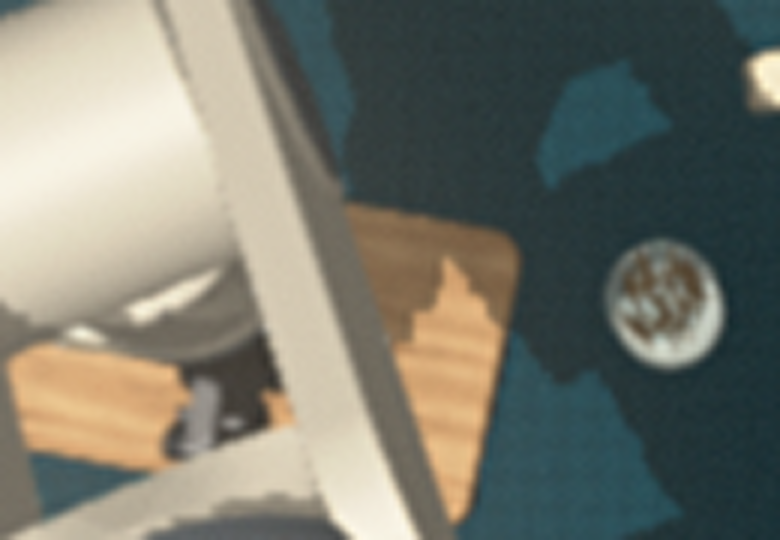

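Run:
```python
from h import *
from scipy.optimize import least_squares
px=lambda u,v:np.array([210+u/13-.46,135+v/13-.46])
# L corner top/bottom, R corner top/bottom of front face, height 36, width w
def report(z0,x0,y0):
    pass
for (t,b) in ((px(280,350),px(305,528)),(px(468,372),px(476,522))):
    f=lambda q:np.r_[proj('scene',q)-b,proj('scene',q+[0,0,36])-t]
    s=least_squares(f,[540,240,130]); print(s.x.round(1),s.fun.round(2))
    for z in (110,120,130,140):
        B=onz('scene',b,z); T=onz('scene',t,z+36); print(z,B.round(),T.round())
for z in (125,130,149.5): print(z,proj('scene',[542.5,239.9,z]))
```

```text
[568.8 287.4 100. ] [-0.05  0.01  0.05 -0.01]
110 [557. 270. 110.] [556. 269. 146.]
120 [545. 252. 120.] [543. 250. 156.]
130 [533. 235. 130.] [530. 231. 166.]
140 [521. 217. 140.] [518. 212. 176.]
[713.6 432.6   1.8] [ 0.36 -0.04 -0.36  0.04]
110 [579. 248. 110.] [572. 235. 146.]
120 [567. 231. 120.] [559. 217. 156.]
130 [555. 214. 130.] [546. 199. 166.]
140 [543. 197. 140.] [533. 181. 176.]
125 [235.08034892 175.12704075]
130 [234.82190349 173.15366886]
149.5 [233.80233112 165.36280367]
```

Request:
drive_tool:
  rows: [40, 0, 4, 0, 0, 0, 0, 75, 0, 4, 0, 0, 0, 0, 95, 0, 4, 0, 0, 0, 0, 100, 0, 4, 0, 0, 0, 0, 100, 0, 4, 0, 0, 0, 0]

```text
clock: 12.0
eef_pos: [542.5, 230.9, 49.5]
tcp_rot: [2.22, 1.565, 0.454]
contact_force: [0.2, 0.2, -1.1]
opening: 0.416
```

```bash
python3 plan.py 542.9 236.3 25.6 -11.1;python3 - <<'E'
from h import *
s=grab_frame('scene'); crop('s',s,205,160,80,60,10,'pics/s8.png')
E
```

```text
t 12.0 p [542.5 230.9  49.5] jaw -11.1 down [ 0.005  0.002 -1.   ] q [0.4  0.52 1.84 0.   0.77 0.59] F [ 0.2  0.2 -1.1] op 0.416
(542.9, 236.3, 25.6, -11.1) -> [23.9 -0.7 -5.3] [-0.  -0.2 -0.3]
(542.9, 236.3, 25.6, -11.1) -> [23.9 -0.7 -5.3] [180.   -0.4   0.3]
```

View pics/s8.png

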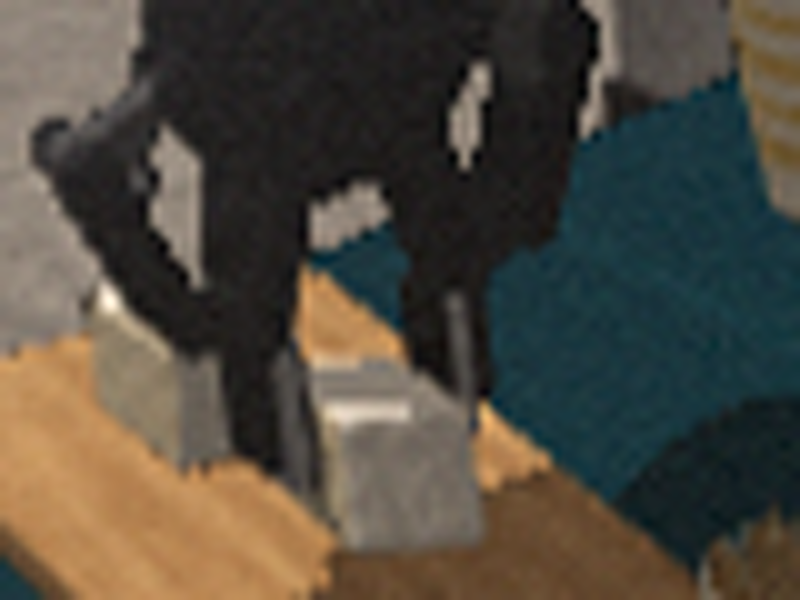

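Request:
drive_tool:
  rows: [3, -1, -5, 0, 0, 0, 0, 6, -1, -5, 0, 0, 0, 0, 9, -1, -5, 0, 0, 0, 0, 11, -1, -5, 0, 0, 0, 0, 11, -1, -5, 0, 0, 0, 0]

```text
clock: 12.68
eef_pos: [542.7, 236.4, 38.8]
tcp_rot: [2.21, 1.565, 0.446]
contact_force: [-0.4, 0.6, -0.4]
opening: 0.417
```

Request:
drive_tool:
  rows: [2, 0, 0, 0, 0, 0, 0, 4, 0, 0, 0, 0, 0, 0, 4, 0, 0, 0, 0, 0, 0]

```text
clock: 13.05
eef_pos: [542.6, 236.3, 34.5]
tcp_rot: [2.216, 1.565, 0.451]
contact_force: [-0.4, -0.7, -1.1]
opening: 0.418
```

Run:
```python
from h import *
s=grab_frame('scene'); crop('s',s,205,160,80,60,10,'pics/s9.png')
```

```text
(no output)
```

View pics/s9.png

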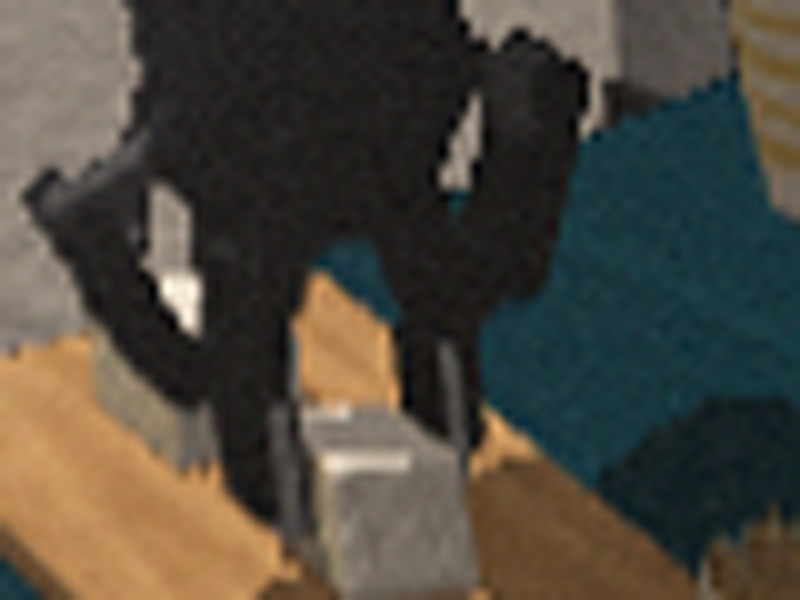

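Request:
drive_tool:
  rows: [1, 0, 0, 0, 0, 0, 0, 3, 0, 0, 0, 0, 0, 0, 3, 0, 0, 0, 0, 0, 0]

```text
clock: 13.48
eef_pos: [542.8, 236.4, 32.5]
tcp_rot: [2.21, 1.565, 0.446]
contact_force: [-2.9, -1.4, 10.4]
opening: 0.418
```

Request:
drive_tool:
  rows: [0, 0, 0, 0, 0, 0, 47, 0, 0, 0, 0, 0, 0, 60, 0, 0, 0, 0, 0, 0, 75, 0, 0, 0, 0, 0, 0, 75, -30, 0, 0, 0, 0, 0, 80, -80, 0, 0, 0, 0, 0, 100, -120, 0, 0, 0, 0, 0, 100, -120, 0, 0, 0, 0, 0, 100]

```text
clock: 14.48
eef_pos: [544.2, 237.0, 155.9]
tcp_rot: [2.192, 1.558, 0.428]
contact_force: [0.4, -0.4, -0.6]
opening: 1.001
```

```bash
python3 plan.py 655.1 53.5 150 5;python3 - <<'E'
from h import *
s=grab_frame('scene'); crop('s',s,190,150,160,100,5,'pics/s10.png')
E
```

```text
t 14.47 p [544.2 237.  155.9] jaw -11.1 down [ 0.011  0.005 -1.   ] q [0.41 0.38 1.78 0.   0.97 0.6 ] F [ 0.4 -0.4 -0.6] op 1.001
(655.1, 53.5, 150.0, 5.0) -> [  6.2 144.1 158.7] [-16.1  -0.3  -0.6]
(655.1, 53.5, 150.0, 5.0) -> [  6.2 144.1 158.7] [163.9  -0.9   0.5]
```

View pics/s10.png

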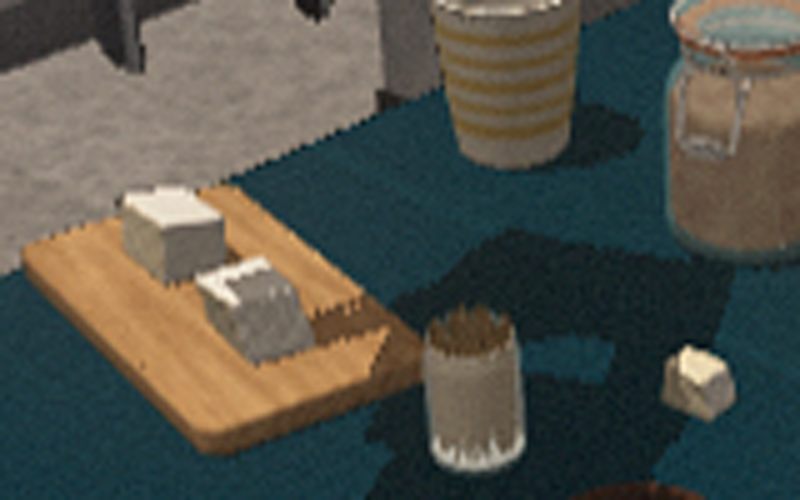

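Request:
drive_tool:
  rows: [6, 36, 40, -5, 0, 0, 100, 6, 72, 80, -10, 0, 0, 100, 6, 108, 120, -15, 0, 0, 100, 6, 144, 159, -18.7, 0, 0, 100, 6, 144, 159, -18.7, 0, 0, 100, 6, 144, 159, -18.7, 0, 0, 100]

```text
clock: 15.28
eef_pos: [652.4, 52.8, 146.4]
tcp_rot: [2.078, 1.564, 0.639]
contact_force: [-0.7, 0.0, -0.6]
opening: 1.003
```

```bash
python3 plan.py 655.1 53.5 5 7.6;python3 - <<'E'
from h import *
s=grab_frame('scene'); crop('s',s,300,200,60,45,12,'pics/s11.png')
t=grab_frame('top'); crop('s',t,140,195,160,110,5,'pics/t11.png')
E
```

```text
t 15.28 p [652.4  52.8 146.4] jaw 7.5 down [ 0.005  0.004 -1.   ] q [ 0.08  0.48  1.64  0.    1.01 -0.06] F [-0.7  0.  -0.6] op 1.003
(655.1, 53.5, 5.0, 7.6) -> [1.414e+02 1.900e+00 1.000e-01] [-0.1 -0.2 -0.3]
(655.1, 53.5, 5.0, 7.6) -> [1.414e+02 1.900e+00 1.000e-01] [179.9  -0.5   0.3]
```

View pics/s11.png

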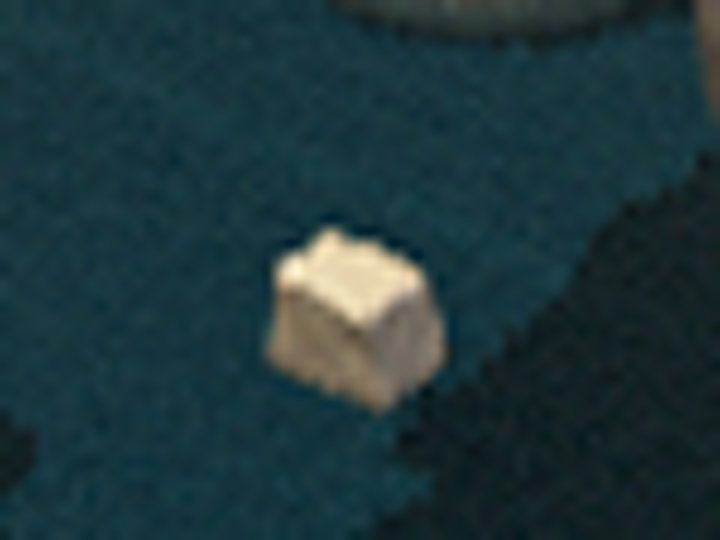

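View pics/t11.png

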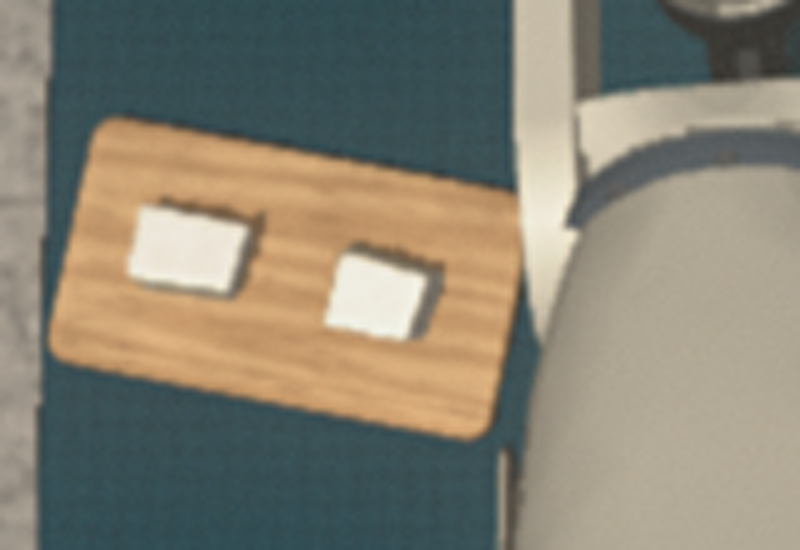

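Request:
drive_tool:
  rows: [45, 2, 0, 0, 0, 0, 100, 90, 2, 0, 0, 0, 0, 100, 120, 2, 0, 0, 0, 0, 80, 135, 2, 0, 0, 0, 0, 70, 144, 2, 0, 0, 0, 0, 70, 144, 2, 0, 0, 0, 0, 70, 144, 2, 0, 0, 0, 0, 70]

```text
clock: 16.25
eef_pos: [656.2, 54.7, 4.3]
tcp_rot: [1.905, 1.562, 0.468]
contact_force: [0.3, -0.2, 0.2]
opening: 0.702
```

```bash
python3 plan.py 655.1 53.5 2 7.6;python3 - <<'E'
from h import *
s=grab_frame('scene'); crop('s',s,290,170,80,60,10,'pics/s12.png')
E
```

```text
t 16.25 p [656.2  54.7   4.3] jaw 7.6 down [ 0.008  0.004 -1.   ] q [ 0.08  0.67  1.7   0.    0.77 -0.06] F [ 0.3 -0.2  0.2] op 0.702
(655.1, 53.5, 2.0, 7.6) -> [ 2.3 -1.3  1. ] [ 0.  -0.2 -0.5]
(655.1, 53.5, 2.0, 7.6) -> [ 2.3 -1.3  1. ] [-180.     0.8   -0.3]
```

View pics/s12.png

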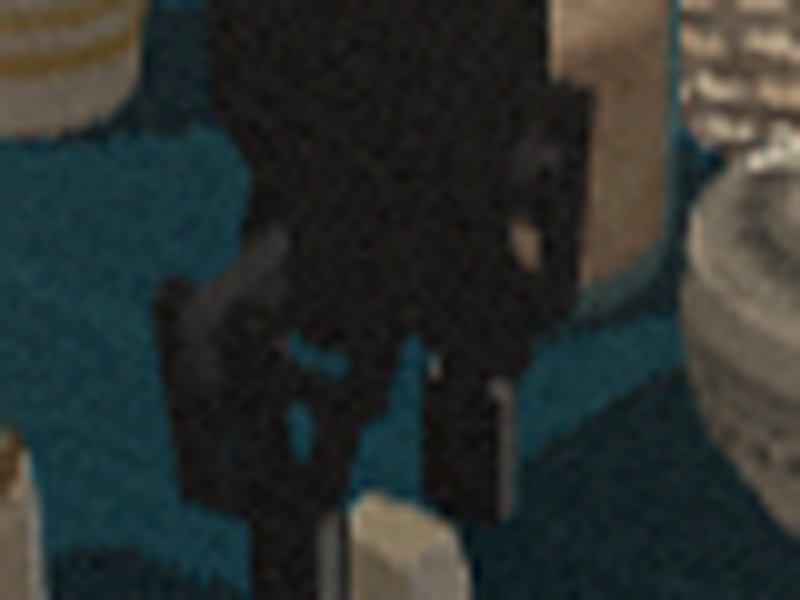

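Fingers straddle cube L (cube around pixel (331, 226)). I'll go 2 mm lower and close.

Request:
drive_tool:
  rows: [2, -1, 1, 0, 0, -0.5, 70, 2, -1, 1, 0, 0, -0.5, 70, 2, -1, 1, 0, 0, -0.5, 0, 2, -1, 1, 0, 0, -0.5, 0, 2, -1, 1, 0, 0, -0.5, 0, 2, -1, 1, 0, 0, -0.5, 0, 2, -1, 1, 0, 0, -0.5, 0, 2, -1, 1, 0, 0, -0.5, 0]

```text
clock: 17.3
eef_pos: [655.5, 53.5, 2.5]
tcp_rot: [3.069, 1.568, 1.632]
contact_force: [-1.2, 0.0, 3.3]
opening: 0.27
```

Request:
drive_tool:
  rows: [-10, 0, 0, 0, 0, 0, 0, -30, 0, 0, 0, 0, 0, 0, -70, 0, 0, 0, 0, 0, 0, -120, 0, 0, 0, 0, 0, 0, -120, 0, 0, 0, 0, 0, 0]

```text
clock: 17.92
eef_pos: [658.7, 53.4, 128.4]
tcp_rot: [1.834, 1.561, 0.397]
contact_force: [0.6, 0.1, 1.0]
opening: 0.27
```

```bash
python3 plan.py 567 -252 140 0;python3 - <<'E'
from h import *
s=grab_frame('scene'); crop('s',s,290,130,80,60,10,'pics/s13.png')
E
```

```text
t 17.93 p [658.7  53.4 128.4] jaw 7.6 down [ 0.009  0.004 -1.   ] q [ 0.08  0.51  1.64  0.    0.98 -0.06] F [0.6 0.1 1. ] op 0.27
(567.0, -252.0, 140.0, 0.0) -> [ -13.5 -131.3  290.5] [ 7.6 -0.2 -0.5]
(567.0, -252.0, 140.0, 0.0) -> [ -13.5 -131.3  290.5] [-172.4    0.8   -0.3]
```

View pics/s13.png

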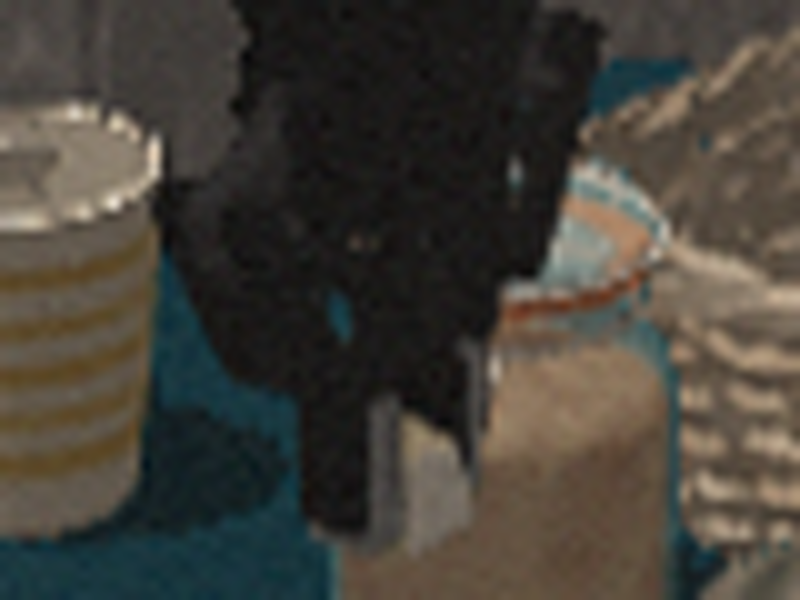

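Request:
drive_tool:
  rows: [-13, -22, 48, 1, 0, 0, 0, -13, -44, 97, 3, 0, 0, 0, -13, -66, 145, 4, 0, 0, 0, -13, -88, 193, 5, 0, 0, 0, -13, -110, 242, 7, 0, 0, 0, -13, -131, 290, 7.6, 0, -0.5, 0, -13, -131, 290, 7.6, 0, -0.5, 0, -13, -131, 290, 7.6, 0, -0.5, 0]

```text
clock: 18.98
eef_pos: [565.2, -251.1, 136.8]
tcp_rot: [-2.22, 1.565, 2.492]
contact_force: [0.7, 0.7, 0.5]
opening: 0.27
```

```bash
python3 plan.py 567 -252 24 0;python3 - <<'E'
from h import *
s=grab_frame('scene'); crop('s',s,370,200,120,100,6,'pics/s14.png')
E
```

```text
t 18.98 p [ 565.2 -251.1  136.8] jaw -0.0 down [-0.005  0.004 -1.   ] q [-0.42  0.45  1.72  0.    0.98 -0.42] F [0.7 0.7 0.5] op 0.27
(567.0, -252.0, 24.0, 0.0) -> [112.8   2.3   1.3] [-0.  -0.2  0.3]
(567.0, -252.0, 24.0, 0.0) -> [112.8   2.3   1.3] [180.    0.4   0.3]
```

View pics/s14.png

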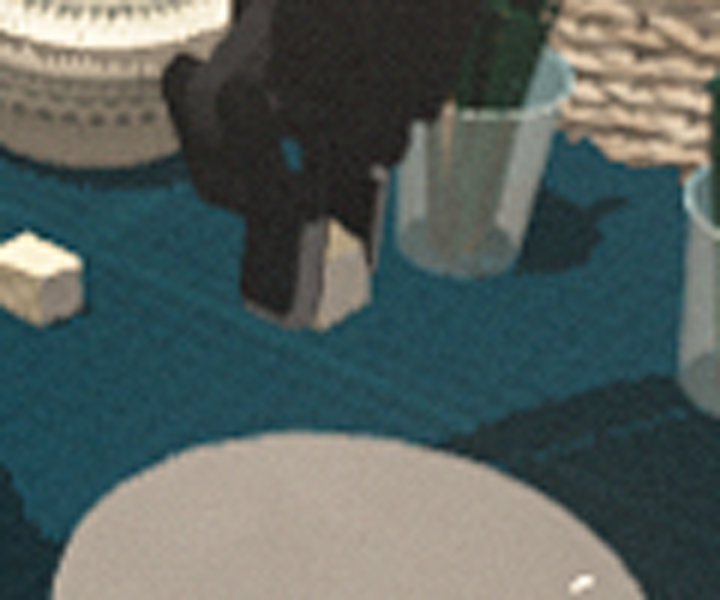

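Request:
drive_tool:
  rows: [45, 1, 1, 0, 0, 0, 0, 80, 2, 1, 0, 0, 0, 0, 100, 2, 1, 0, 0, 0.3, 0, 108, 2, 1, 0, 0, 0.3, 0, 111, 2, 1, 0, 0, 0.3, 0, 112, 2, 1, 0, 0, 0.3, 0, 112, 2, 1, 0, 0, 0.3, 0]

```text
clock: 19.9
eef_pos: [567.5, -251.3, 25.7]
tcp_rot: [2.641, 1.567, 1.071]
contact_force: [-0.3, -0.2, -1.3]
opening: 0.269
```

Request:
drive_tool:
  rows: [2, 0, 0, 0, 0, 0, 0, 2, 0, 0, 0, 0, 0, 0, 2, 0, 0, 0, 0, 0, 0]

```text
clock: 20.27
eef_pos: [567.6, -251.4, 23.8]
tcp_rot: [2.589, 1.567, 1.019]
contact_force: [-0.2, 0.6, 0.1]
opening: 0.275
```

Opening changed slightly, so contact is beginning. One more mm, then release.

Request:
drive_tool:
  rows: [1, 0, 0, 0, 0, 0, 0, 1, 0, 0, 0, 0, 0, 0, 1, 0, 0, 0, 0, 0, 32, 1, 0, 0, 0, 0, 0, 45, 0, 0, 0, 0, 0, 0, 55, -10, 0, 0, 0, 0, 0, 60, -60, 0, 0, 0, 0, 0, 80, -115, 0, 0, 0, 0, 0, 100, -115, 0, 0, 0, 0, 0, 100]

```text
clock: 21.4
eef_pos: [570.3, -253.1, 144.4]
tcp_rot: [1.506, 1.561, -0.064]
contact_force: [-0.3, -0.1, -0.4]
opening: 0.998
```

```bash
python3 plan.py 663.2 -78.2 140 -8;python3 - <<'E'
from h import *
s=grab_frame('scene'); crop('s',s,360,200,130,100,6,'pics/s15.png')
E
```

```text
t 21.4 p [ 570.3 -253.1  144.4] jaw 0.0 down [ 0.01  -0.001 -1.   ] q [-0.42  0.44  1.72  0.    0.98 -0.43] F [-0.3 -0.1 -0.4] op 0.998
(663.2, -78.2, 140.0, -8.0) -> [   5.2   92.9 -174.8] [ 8.  -0.  -0.6]
(663.2, -78.2, 140.0, -8.0) -> [   5.2   92.9 -174.8] [-172.     0.9   -0. ]
```

View pics/s15.png

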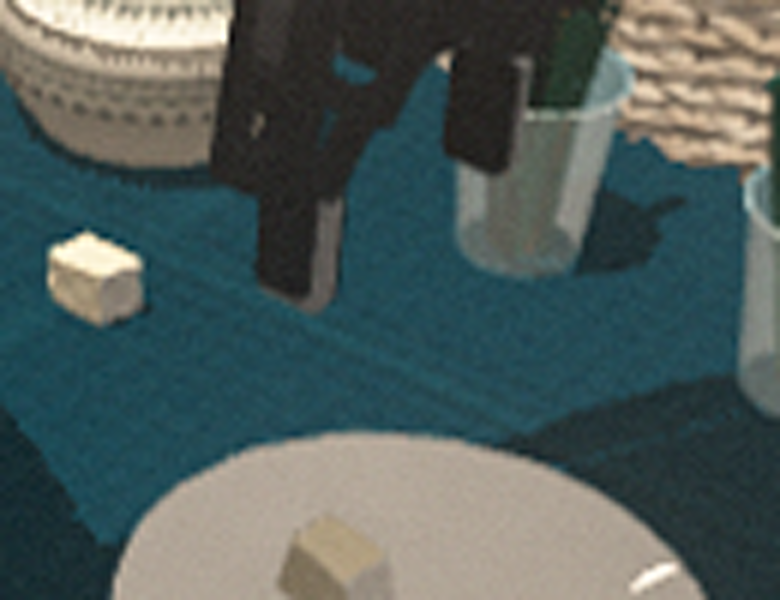

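Cube L sits on the plate at about pixel (415, 293). Next is cube R.

Request:
drive_tool:
  rows: [5, 25, -45, 3, 0, 0, 100, 5, 50, -95, 5, 0, 0, 100, 5, 73, -135, 7, 0, 0, 100, 5, 93, -175, 8, 0, -0.6, 100, 5, 93, -175, 8, 0, -0.6, 100, 5, 93, -175, 8, 0, -0.6, 100]

```text
clock: 22.2
eef_pos: [660.6, -77.5, 136.3]
tcp_rot: [-1.684, 1.564, 2.891]
contact_force: [0.0, -1.0, 0.5]
opening: 1.0
```

```bash
python3 plan.py 663.2 -78.2 2 -8
```

```text
t 22.2 p [660.6 -77.5 136.3] jaw -7.9 down [-0.006  0.002 -1.   ] q [-0.12  0.51  1.61  0.    1.02  0.02] F [ 0.  -1.   0.5] op 1.0
(663.2, -78.2, 2.0, -8.0) -> [134.3   3.5   0.4] [ 0.1 -0.   0.4]
(663.2, -78.2, 2.0, -8.0) -> [134.3   3.5   0.4] [-1.799e+02 -6.000e-01 -1.000e-01]
```

Request:
drive_tool:
  rows: [45, 3, 0, 0, 0, 0, 100, 85, 3, 0, 0, 0, 0, 100, 110, 3, 0, 0, 0, 0.4, 80, 125, 3, 0, 0, 0, 0.4, 70, 134, 3, 0, 0, 0, 0.4, 70, 134, 3, 0, 0, 0, 0.4, 70, 134, 3, 0, 0, 0, 0.4, 70]

```text
clock: 23.08
eef_pos: [663.5, -77.9, 3.3]
tcp_rot: [1.912, 1.569, 0.203]
contact_force: [-0.7, 0.2, -0.1]
opening: 0.7
```

```bash
python3 plan.py 663.2 -78.2 2 -8;python3 - <<'E'
from h import *
s=grab_frame('scene'); crop('s',s,330,200,80,60,10,'pics/s16.png')
E
```

```text
t 23.07 p [663.5 -77.9   3.3] jaw -7.9 down [ 0.002  0.    -1.   ] q [-0.12  0.68  1.67  0.    0.79  0.02] F [-0.7  0.2 -0.1] op 0.7
(663.2, -78.2, 2.0, -8.0) -> [ 1.3 -0.3  0.4] [ 0.1 -0.  -0.1]
(663.2, -78.2, 2.0, -8.0) -> [ 1.3 -0.3  0.4] [-1.799e+02  2.000e-01 -1.000e-01]
```

View pics/s16.png

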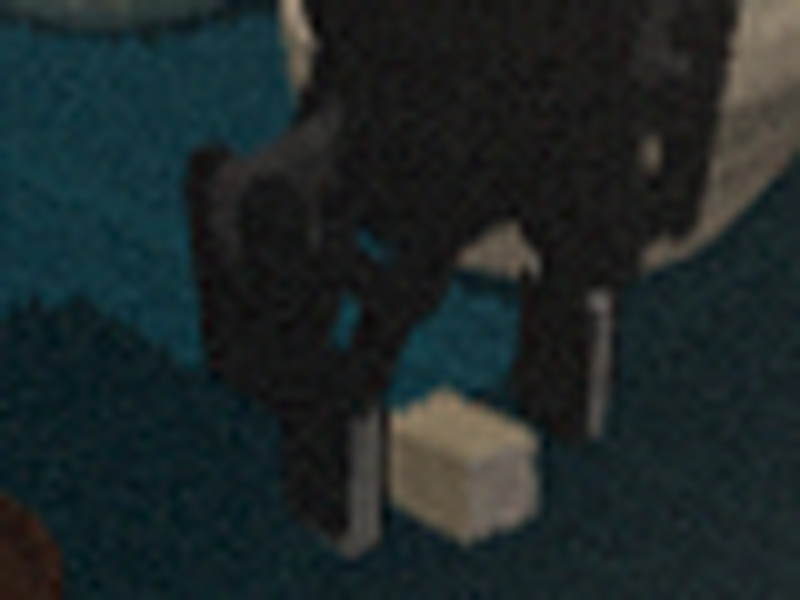

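Cube R lies between the fingers (pixel (376, 247)). Closing and lifting.

Request:
drive_tool:
  rows: [1, 0, 0, 0, 0, 0, 0, 1, 0, 0, 0, 0, 0, 0, 1, 0, 0, 0, 0, 0, 0, 1, 0, 0, 0, 0, 0, 0, 1, 0, 0, 0, 0, 0, 0, 1, 0, 0, 0, 0, 0, 0]

```text
clock: 23.88
eef_pos: [664.0, -77.8, 2.9]
tcp_rot: [1.822, 1.568, 0.113]
contact_force: [-1.0, 0.2, 5.9]
opening: 0.266
```

Request:
drive_tool:
  rows: [-10, 0, 0, 0, 0, 0, 0, -30, 0, 0, 0, 0, 0, 0, -70, 0, 0, 0, 0, 0, 0, -120, 0, 0, 0, 0, 0, 0, -120, 0, 0, 0, 0, 0, 0]

```text
clock: 24.5
eef_pos: [666.8, -78.2, 129.0]
tcp_rot: [1.648, 1.559, -0.061]
contact_force: [0.3, -0.3, 0.3]
opening: 0.268
```

```bash
python3 plan.py 567 -302 130 0;python3 - <<'E'
from h import *
s=grab_frame('scene'); crop('s',s,330,150,80,60,10,'pics/s17.png')
t=grab_frame('top'); crop('t',t,380,195,100,80,8,'pics/t17.png')
E
```

```text
t 24.5 p [666.8 -78.2 129. ] jaw -7.9 down [ 0.012 -0.001 -1.   ] q [-0.12  0.52  1.62  0.    0.99  0.02] F [ 0.3 -0.3  0.3] op 0.268
(567.0, -302.0, 130.0, 0.0) -> [ -2.1 -68.  235.4] [-7.9 -0.  -0.7]
(567.0, -302.0, 130.0, 0.0) -> [ -2.1 -68.  235.4] [172.1  -1.    0. ]
```

View pics/s17.png

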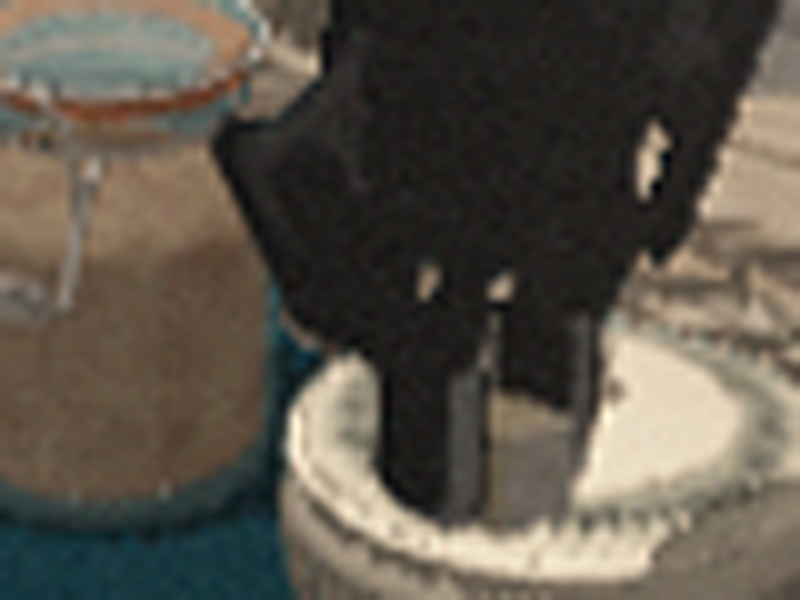

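View pics/t17.png

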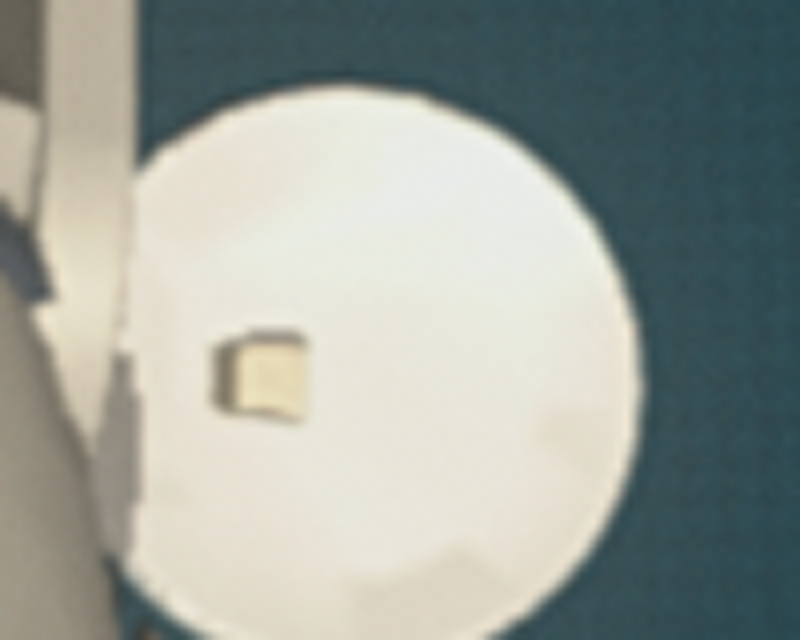

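Request:
drive_tool:
  rows: [-2, -14, 48, -2, 0, 0, 0, -2, -28, 95, -4, 0, 0, 0, -2, -42, 143, -5, 0, 0, 0, -2, -56, 190, -7, 0, 0, 0, -2, -68, 235, -7.9, 0, -0.7, 0, -2, -68, 235, -7.9, 0, -0.7, 0, -2, -68, 235, -7.9, 0, -0.7, 0]

```text
clock: 25.48
eef_pos: [563.8, -300.7, 125.0]
tcp_rot: [-1.826, 1.562, 2.885]
contact_force: [-0.2, 0.2, -1.0]
opening: 0.266
```

```bash
python3 plan.py 567 -302 26 0
```

```text
t 25.48 p [ 563.8 -300.7  125. ] jaw -0.1 down [-0.008  0.002 -1.   ] q [-0.49  0.49  1.68 -0.    0.98 -0.49] F [-0.2  0.2 -1. ] op 0.266
(567.0, -302.0, 26.0, 0.0) -> [98.9  4.1  1.6] [-0.1 -0.1  0.5]
(567.0, -302.0, 26.0, 0.0) -> [98.9  4.1  1.6] [179.9   0.8   0.2]
```

Request:
drive_tool:
  rows: [40, 2, 1, 0, 0, 0, 0, 70, 4, 2, 0, 0, 0.5, 0, 88, 4, 2, 0, 0, 0.5, 0, 95, 4, 2, 0, 0, 0.5, 0, 99, 4, 2, 0, 0, 0.5, 0, 99, 4, 2, 0, 0, 0.5, 0, 99, 4, 2, 0, 0, 0.5, 0]

```text
clock: 26.35
eef_pos: [567.4, -302.8, 26.8]
tcp_rot: [2.374, 1.569, 0.803]
contact_force: [-0.5, -1.3, -0.3]
opening: 0.264
```

Request:
drive_tool:
  rows: [2, 0, 0, 0, 0, 0, 0, 2, 0, 0, 0, 0, 0, 0, 2, 0, 0, 0, 0, 0, 0]

```text
clock: 26.72
eef_pos: [567.4, -302.8, 24.9]
tcp_rot: [2.33, 1.569, 0.758]
contact_force: [0.5, -0.8, 0.5]
opening: 0.266
```

Request:
drive_tool:
  rows: [2, 0, 0, 0, 0, 0, 0, 2, 0, 0, 0, 0, 0, 0, 2, 0, 0, 0, 0, 0, 32, 2, 0, 0, 0, 0, 0, 45, 1, 0, 0, 0, 0, 0, 55, -10, 0, 0, 0, 0, 0, 60, -60, 0, 0, 0, 0, 0, 80, -125, 0, 0, 0, 0, 0, 100, -125, 0, 0, 0, 0, 0, 100]

```text
clock: 27.85
eef_pos: [570.3, -304.7, 156.2]
tcp_rot: [1.273, 1.56, -0.299]
contact_force: [-0.0, 0.8, -1.0]
opening: 0.999
```

```bash
python3 plan.py 559 98 170 20 559 98 170 0;python3 - <<'E'
from h import *
s=grab_frame('scene'); crop('s',s,360,250,130,100,6,'pics/s18.png')
E
```

```text
t 27.85 p [ 570.3 -304.7  156.2] jaw -0.1 down [ 0.01  -0.003 -1.   ] q [-0.49  0.46  1.66  0.    1.02 -0.49] F [-0.   0.8 -1. ] op 0.999
(559.0, 98.0, 170.0, 20.0) -> [ -15.2  -11.6 -402.6] [-20.1   0.3  -0.5]
(559.0, 98.0, 170.0, 20.0) -> [ -15.2  -11.6 -402.6] [159.9  -0.8  -0.4]
(559.0, 98.0, 170.0, 0.0) -> [ -15.2  -11.6 -402.6] [-0.1  0.2 -0.6]
(559.0, 98.0, 170.0, 0.0) -> [ -15.2  -11.6 -402.6] [179.9  -0.9  -0.3]
```

View pics/s18.png

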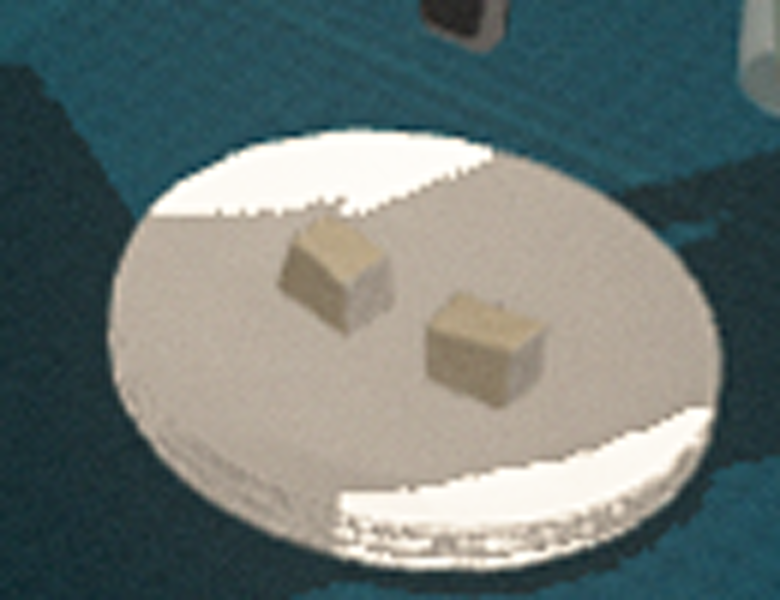

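Both cubes stand upright side by side on the plate (pixels (416,296) and (441,308)). The jar is next.

Request:
drive_tool:
  rows: [-15, -2, -55, 0, 0, 0, 100, -15, -3, -110, 0, 0, 0, 100, -15, -5, -165, 0, 0, 0, 100, -15, -6, -220, 0, 0, 0, 100, -15, -8, -275, 0, 0, 0, 100, -15, -10, -330, 0, 0, 0, 100, -15, -12, -375, 0, 0, -0.6, 100, -15, -12, -403, 0, 0, -0.6, 100, -15, -12, -403, 0, 0, -0.6, 100]

```text
clock: 29.02
eef_pos: [556.4, 100.7, 167.1]
tcp_rot: [-1.293, 1.565, -2.862]
contact_force: [-0.3, -0.5, 0.0]
opening: 1.0
```

```bash
python3 plan.py 559 98 26 0
```

```text
t 29.02 p [556.4 100.7 167.1] jaw 0.1 down [-0.005 -0.002 -1.   ] q [ 0.18  0.33  1.82 -0.    0.99  0.18] F [-0.3 -0.5  0. ] op 1.0
(559.0, 98.0, 26.0, 0.0) -> [141.1   3.3   2.5] [0.1 0.1 0.3]
(559.0, 98.0, 26.0, 0.0) -> [141.1   3.3   2.5] [-1.799e+02 -5.000e-01  1.000e-01]
```

Request:
drive_tool:
  rows: [0, 3, 2, 0, 0, 0.3, 100, 35, 3, 2, 0, 0, 0.3, 100, 70, 3, 2, 0, 0, 0.3, 100, 100, 3, 2, 0, 0, 0.3, 100, 125, 3, 2, 0, 0, 0.3, 100, 138, 3, 2, 0, 0, 0.3, 100, 141, 3, 2, 0, 0, 0.3, 100, 141, 3, 2, 0, 0, 0.3, 100]

```text
clock: 30.02
eef_pos: [559.1, 98.2, 26.5]
tcp_rot: [0.384, 1.569, -1.186]
contact_force: [0.3, 1.5, 0.2]
opening: 1.001
```

```bash
python3 plan.py 559 98 26 0;python3 - <<'E'
from h import *
s=grab_frame('scene'); crop('s',s,245,180,80,70,9,'pics/s19.png')
E
```

```text
t 30.02 p [559.1  98.2  26.5] jaw 0.1 down [ 0.001 -0.001 -1.   ] q [ 0.17  0.54  1.9  -0.    0.71  0.17] F [0.3 1.5 0.2] op 1.001
(559.0, 98.0, 26.0, 0.0) -> [ 0.5 -0.1  0.2] [ 0.1  0.1 -0. ]
(559.0, 98.0, 26.0, 0.0) -> [ 0.5 -0.1  0.2] [-1.799e+02  1.000e-01  1.000e-01]
```

View pics/s19.png

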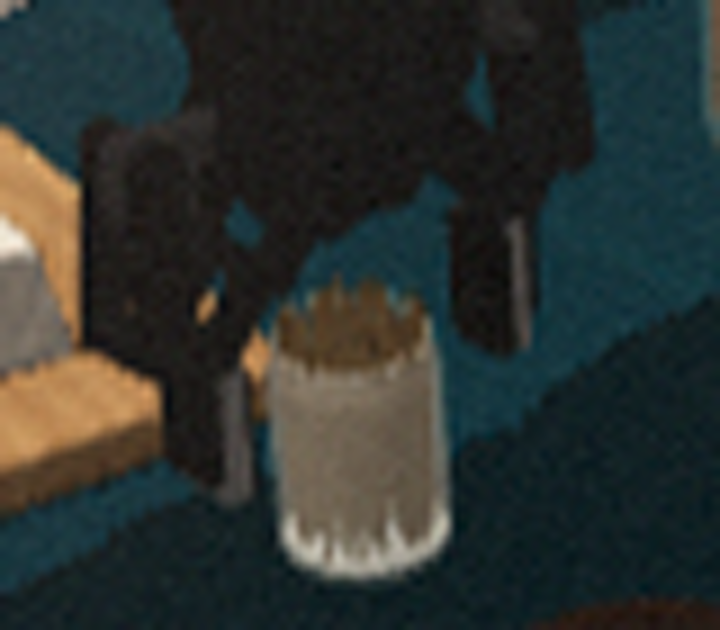

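Request:
drive_tool:
  rows: [3, 0, 0, 0, 0, 0, 100, 3, 0, 0, 0, 0, 0, 0, 3, 0, 0, 0, 0, 0, 0, 3, 0, 0, 0, 0, 0, 0, 3, 0, 0, 0, 0, 0, 0, 3, 0, 0, 0, 0, 0, 0, 3, 0, 0, 0, 0, 0, 0]
  newtons: 35

```text
clock: 30.95
eef_pos: [559.5, 98.5, 24.2]
tcp_rot: [0.899, 1.569, -0.67]
contact_force: [-1.1, 1.4, 4.7]
opening: 0.511
```

Request:
drive_tool:
  rows: [-8, 0, 0, 0, 0, 0, 0, -25, 0, 0, 0, 0, 0, 0, -50, 0, 0, 0, 0, 0, 0, -50, 0, 0, 0, 0, 0, 0]

```text
clock: 31.45
eef_pos: [561.1, 98.8, 76.7]
tcp_rot: [1.484, 1.565, -0.085]
contact_force: [0.6, -0.3, -0.9]
opening: 0.511
```

```bash
python3 plan.py 547.5 -13.7 75 0;python3 - <<'E'
from h import *
s=grab_frame('scene'); crop('s',s,245,150,100,80,8,'pics/s20.png')
E
```

```text
t 31.45 p [561.1  98.8  76.7] jaw 0.1 down [ 0.006 -0.    -1.   ] q [ 0.17  0.46  1.88 -0.    0.8   0.17] F [ 0.6 -0.3 -0.9] op 0.511
(547.5, -13.7, 75.0, 0.0) -> [  1.6 -13.8 112.5] [ 0.1  0.  -0.3]
(547.5, -13.7, 75.0, 0.0) -> [  1.6 -13.8 112.5] [-179.9    0.5    0. ]
```

View pics/s20.png

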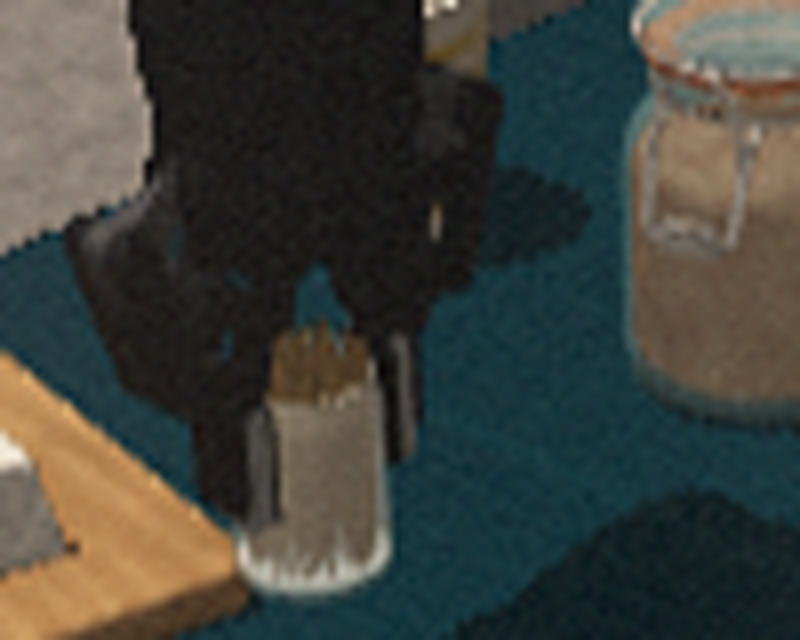

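Request:
drive_tool:
  rows: [0, -4, 28, 0, 0, 0, 0, 0, -8, 58, 0, 0, 0, 0, 1, -11, 88, 0, 0, 0, 0, 2, -14, 112, 0, 0, -0.3, 0, 2, -14, 112, 0, 0, -0.3, 0, 2, -14, 112, 0, 0, -0.3, 0]

```text
clock: 32.25
eef_pos: [546.2, -13.0, 73.1]
tcp_rot: [-1.273, 1.569, -2.842]
contact_force: [-0.3, 1.1, -0.5]
opening: 0.511
```

```bash
python3 plan.py 547.5 -13.7 33 0;python3 - <<'E'
from h import *
s=grab_frame('scene'); crop('s',s,265,170,100,110,6,'pics/s21.png')
E
```

```text
t 32.25 p [546.2 -13.   73.1] jaw 0.1 down [-0.002 -0.001 -1.   ] q [-0.03  0.44  1.92 -0.    0.78 -0.03] F [-0.3  1.1 -0.5] op 0.511
(547.5, -13.7, 33.0, 0.0) -> [40.1  1.4  0.7] [0.1 0.  0.1]
(547.5, -13.7, 33.0, 0.0) -> [40.1  1.4  0.7] [-179.9   -0.2    0. ]
```

View pics/s21.png

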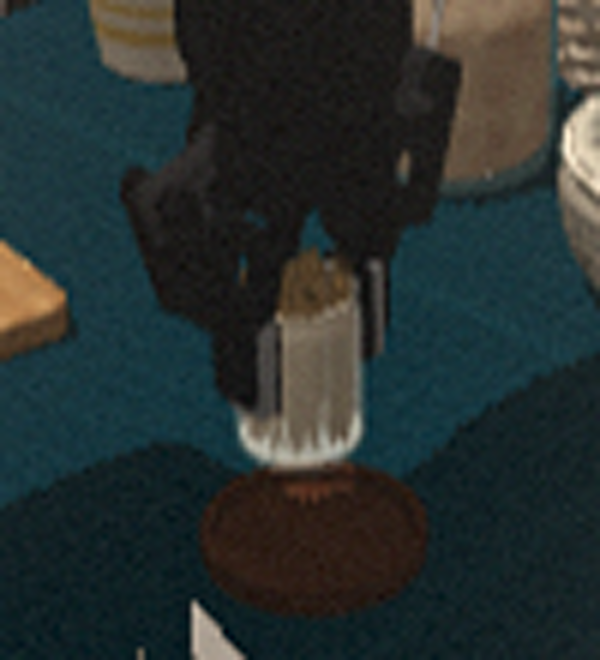

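Run:
```python
from h import *
print(onz('scene',(265+301/6,170+432/6),49), onz('scene',(265+314/6,170+530/6),14))
```

```text
[549.00542766  -9.68991316  49.        ] [544.3965927  -19.34929581  14.        ]
```

Request:
drive_tool:
  rows: [15, 1, 1, 0, 0, 0, 0, 28, 1, 1, 0, 0, 0, 0, 36, 1, 1, 0, 0, 0, 0, 40, 1, 1, 0, 0, 0, 0, 40, 1, 1, 0, 0, 0, 0]

```text
clock: 32.92
eef_pos: [547.1, -13.8, 32.8]
tcp_rot: [-1.295, 1.569, -2.864]
contact_force: [0.2, -0.2, -1.6]
opening: 0.513
```

Run:
```python
from h import *
s=grab_frame('scene'); crop('s',s,290,220,60,55,12,'pics/s22.png')
```

```text
(no output)
```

View pics/s22.png

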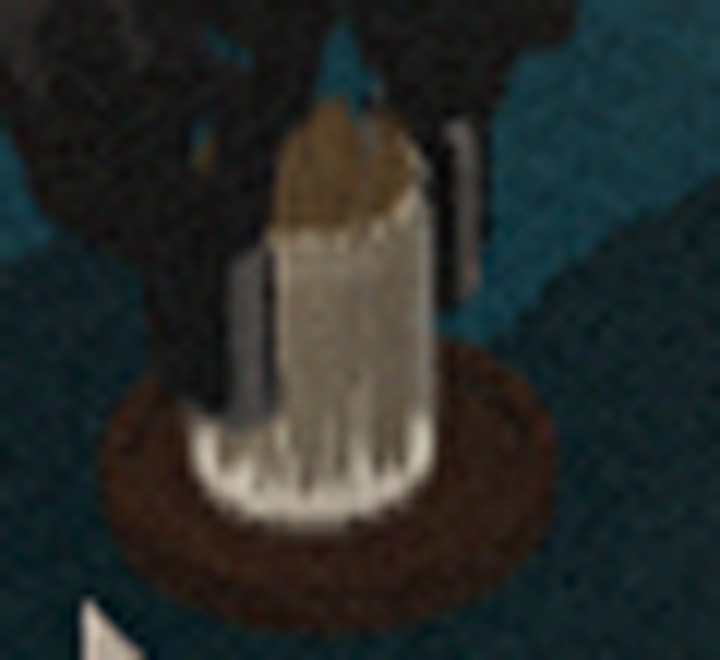

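Run:
```python
from h import *
print(onz('scene',(290+312/12,220+457/12),8.8), [proj('scene',[547.5,-13.7,z]) for z in (14,0)])
# coaster rim outline extremes in crop: left 100, right 553, top ~335, bottom ~ 600(z14)
c=[onz('scene',(290+100/12,220+470/12),14),onz('scene',(290+553/12,220+460/12),14)];print(c,(c[0]+c[1])/2)
p=proj('scene',[547.5,-13.7,14]);print((p-[290,220])*12)
p=proj('scene',[547.5,-13.7,6]);print((p-[290,220])*12)
```

```text
[548.19113965 -11.48846716   8.8       ] [array([316.45203506, 256.65212821]), array([316.61602097, 261.95912164])]
[array([515.14675148,   8.25198827,  14.        ]), array([571.12933676, -48.65782728,  14.        ])] [543.13804412 -20.20291951  14.        ]
[317.42442067 439.82553847]
[318.55254587 476.33632407]
```

Request:
drive_tool:
  rows: [0, -2, 3, 0, 0, 0, 0, 0, -4, 6, 0, 0, 0, 0, 0, -4, 6, 0, 0, 0, 0]

```text
clock: 33.35
eef_pos: [543.2, -20.1, 33.4]
tcp_rot: [-1.134, 1.569, -2.704]
contact_force: [-0.5, 0.3, -1.1]
opening: 0.512
```

Run:
```python
from h import *
s=grab_frame('scene'); crop('s',s,290,220,60,55,12,'pics/s23.png')
t=grab_frame('top'); crop('t',t,280,215,80,70,8,'pics/t23.png')
```

```text
(no output)
```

View pics/s23.png

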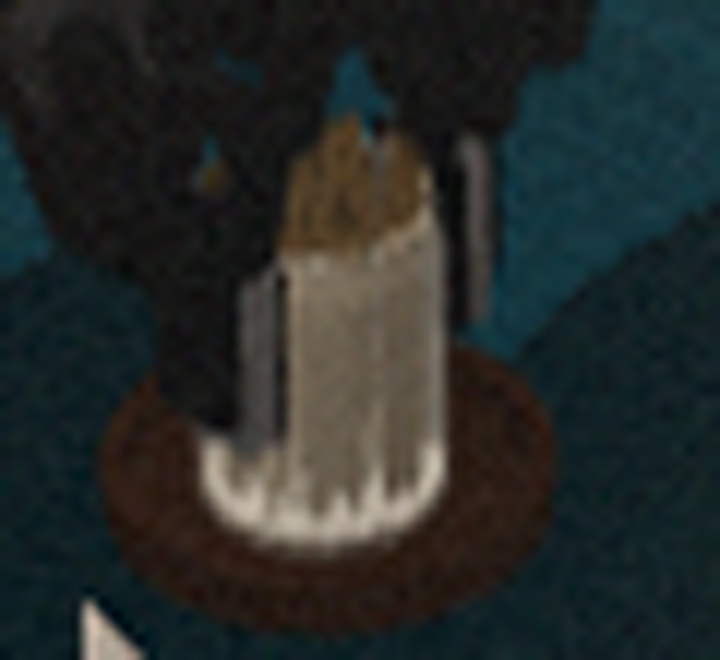

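View pics/t23.png

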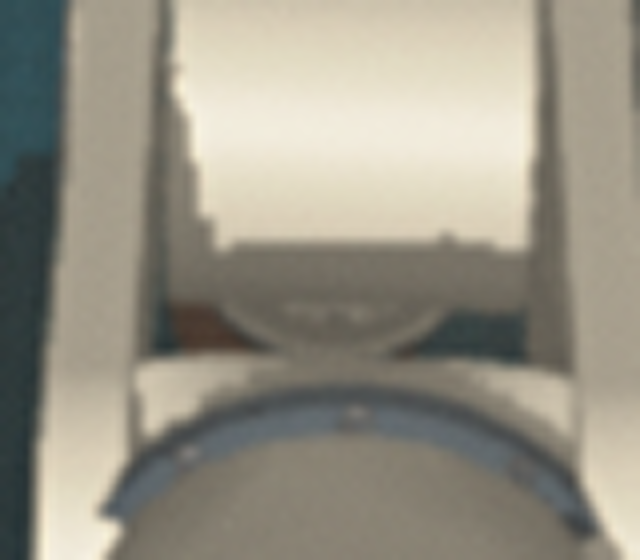

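Request:
drive_tool:
  rows: [1, 1, -2, 0, 0, 0, 0, 2, 1, -2, 0, 0, 0, 0, 3, 1, -2, 0, 0, 0, 0, 3, 1, -2, 0, 0, 0, 0]

```text
clock: 33.95
eef_pos: [544.4, -17.9, 30.2]
tcp_rot: [-1.179, 1.569, -2.748]
contact_force: [-0.6, 0.1, -0.6]
opening: 0.511
```

Request:
drive_tool:
  rows: [1, 0, 0, 0, 0, 0, 0, 1, 0, 0, 0, 0, 0, 0, 1, 0, 0, 0, 0, 0, 0]

```text
clock: 34.33
eef_pos: [544.4, -17.9, 30.1]
tcp_rot: [-1.164, 1.569, -2.734]
contact_force: [-4.1, 0.5, 11.9]
opening: 0.51
```

Request:
drive_tool:
  rows: [0, 0, 0, 0, 0, 0, 58, 0, 0, 0, 0, 0, 0, 70, 0, 0, 0, 0, 0, 0, 85, -2, 0, 0, 0, 0, 0, 100, -20, 0, 0, 0, 0, 0, 100, -60, 0, 0, 0, 0, 0, 100, -110, 0, 0, 0, 0, 0, 100, -165, 0, 0, 0, 0, 0, 100, -165, 0, 0, 0, 0, 0, 100]

```text
clock: 35.45
eef_pos: [547.6, -17.9, 200.9]
tcp_rot: [1.457, 1.563, -0.112]
contact_force: [0.5, -0.2, -0.2]
opening: 0.999
```

```bash
python3 plan.py 300 -450 230 -55
```

```text
t 35.45 p [547.6 -17.9 200.9] jaw 0.1 down [ 0.008 -0.001 -1.   ] q [-0.04  0.26  1.84 -0.    1.04 -0.04] F [ 0.5 -0.2 -0.2] op 0.999
(300.0, -450.0, 230.0, -55.0) -> [ -30.7 -247.9  431.8] [55.1 -0.2 -0.5]
(300.0, -450.0, 230.0, -55.0) -> [ -30.7 -247.9  431.8] [-124.9    0.5   -0.2]
```

Retreat to clear both views.

Request:
drive_tool:
  rows: [-31, -27, 48, 7, 0, 0, 100, -31, -55, 96, 14, 0, 0, 100, -31, -83, 144, 21, 0, 0, 100, -31, -110, 192, 28, 0, 0, 100, -31, -138, 240, 35, 0, 0, 100, -31, -165, 288, 42, 0, 0, 100, -31, -193, 336, 48, 0, 0, 100, -31, -220, 384, 55, 0, 0, 100, -31, -248, 432, 55, 0, 0, 100, -31, -248, 432, 55, 0, 0, 100]

```text
clock: 36.7
eef_pos: [297.8, -452.6, 230.0]
tcp_rot: [2.36, 1.563, -0.173]
contact_force: [1.3, 0.3, 0.8]
opening: 1.003
```

Run:
```python
from h import *
s=grab_frame('scene'); crop('s',s,180,160,320,190,2,'pics/s30.png')
t=grab_frame('top'); crop('t',t,140,120,330,240,2,'pics/t30.png')
crop('t',t,285,222,60,60,10,'pics/t31.png');crop('s',s,280,190,80,75,8,'pics/s31.png')
cv2.imwrite('pics/topF.png',t[:,:,::-1])
```

```text
(no output)
```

View pics/s30.png

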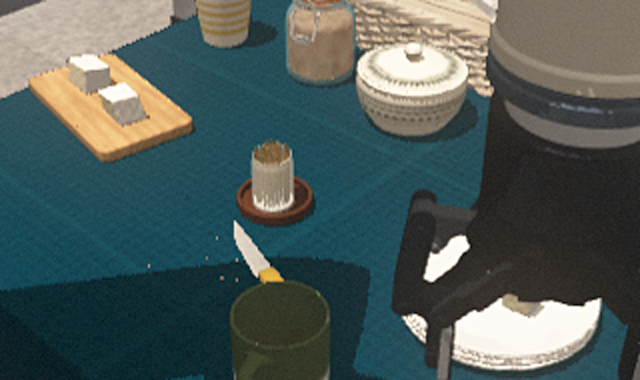

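View pics/t30.png

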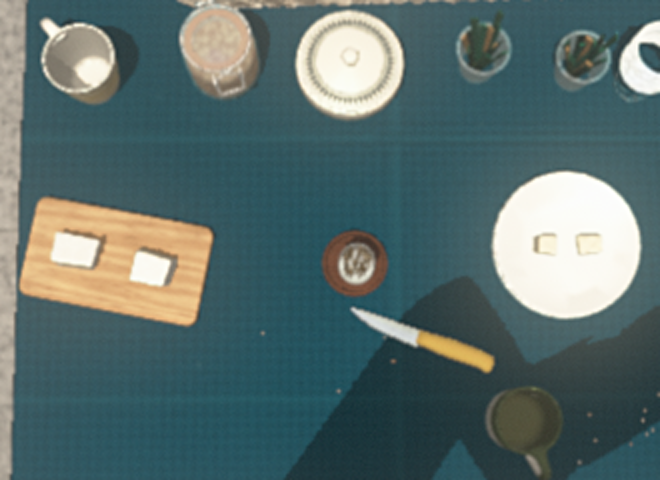

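View pics/t31.png

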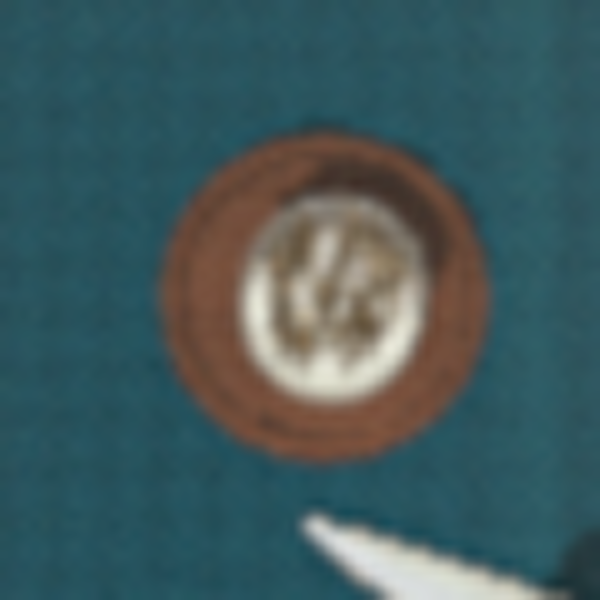

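View pics/s31.png

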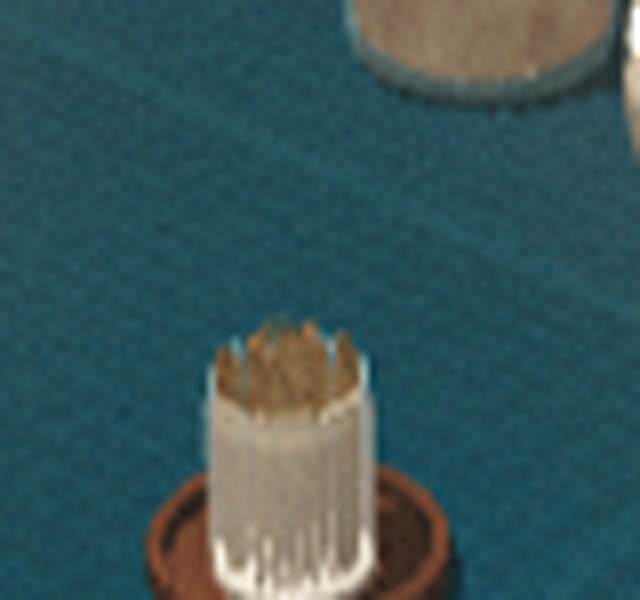

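The final views show both blocks on the board (top pixels ~(178,244) and (216,253)). Both cubes are in the middle of the plate (~(412,242) and (435,242)). The jar stands upright inside the coaster rim (~(318,252)). The pot and mug are where they were.

```bash
python3 -c "
from rig import sign_off
print(sign_off())"
```

```text
the job is handed in; nothing more can be done
None
```

The table is tidied and I handed the job in at about 37 s of the 112 s allowed. I placed the two blocks first, then the two cubes, then the jar.

- **Blocks:** both stand upright on the board with a clear gap between them. Block B tapers and slid down in the grip on the way. I lowered it slowly until I felt contact, and later pictures show it upright.
- **Cubes:** both stand upright side by side, about 25 mm either side of the plate's centre.
- **Jar:** it stands upright inside the coaster rim, a few mm off centre. The two cameras disagreed by 6–8 mm on where the coaster was, so I aimed between the two. The final pictures from both cameras show the jar inside the rim.
- **Bystanders:** the pot and mug look unmoved. The highest contact force I read was about 12 N, at setting down.

The arm was clear of everything at the end. In the last picture from the side camera the gripper hid most of the plate. The check on the cubes there rests on the top camera and an earlier side picture.

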